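# Close two snap-lid gift boxes with their own lids

### The job

Two open gift boxes, a long one and a short one, stand packed on the table, and their two lids lie near them, one of them upside down. Put each lid the right way up on the box it fits and press it down, without crushing the box, until it snaps fully home all round; leave the closed boxes standing upright and do not disturb the other things on the table.

Things in the scene. Friction and masses are not known exactly. Their poses are not given: they have to be found in the camera images.
- packing_table: the packing table; its top is at z = 0
- long_box: open white gift box with a dark green lining, holding two round tins; 124 mm long (its y axis) x 55 wide (x) x 46 high outside, walls 2.4 mm. Loose, 0.3 to 0.55 kg. Origin: centre of its underside, z up. It takes the long lid only.
- long_box_lug (a point): small sprung snap lug on the +y end wall of the long box, 26 mm above its underside, standing 2.8 mm out; the -y end has its twin. A lid let down over the box stops on the lugs about 8 mm too high; pressed at its middle with about 5 to 9 N (nearer one end: more, and that end goes first) it snaps past them and its top lands on the rim: fully home, the lid's origin is 20 mm above the box's.
- short_box: open white gift box with a dark green lining, holding one round tin; 88 mm long (its y axis) x 55 wide (x) x 46 high outside, walls 2.4 mm. Loose, 0.25 to 0.45 kg. Origin: centre of its underside, z up. It takes the short lid only.
- short_box_lug (a point): small sprung snap lug on the +y end wall of the short box, 26 mm above its underside, standing 2.8 mm out; the -y end has its twin. A lid let down over the box stops on the lugs about 8 mm too high; pressed at its middle with about 5 to 9 N (nearer one end: more, and that end goes first) it snaps past them and its top lands on the rim: fully home, the lid's origin is 20 mm above the box's.
- long_lid: white lid, 134.8 mm long (its y axis) x 62.2 wide (x) x 28.4 high outside, walls and top 2.4 mm, 80 g. Origin: centre of its open rim; z points from there out through its closed top. Starts upside down, top on the table, rim up. It can stand on a short end. Fits over the long box, either way round, with 1.2 mm to spare on each long side and 1 mm at each end (a ridge inside the rim there).
- short_lid: white lid, 98.8 mm long (its y axis) x 62.2 wide (x) x 28.4 high outside, walls and top 2.4 mm, 65 g. Origin: centre of its open rim; z points from there out through its closed top. Starts right way up, rim on the table. Fits over the short box, either way round, with 1.2 mm to spare on each long side and 1 mm at each end (a ridge inside the rim there).
- closed_gift_box: bystander: closed white gift box, 81x120x42 mm, loose; origin at the centre of its underside
- closed_gift_box_2: bystander: closed white gift box, 86x165x50 mm, loose; origin at the centre of its underside
- masking_tape: bystander: roll of masking tape lying flat, 100 mm across, 25 mm high, loose; origin at the centre of its underside
Things that resemble listed ones, but are neither listed nor needed, are in the scene too. Leave any red look-alike of the short_lid alone.

How it is judged (in metres and radians):
At the end, for the whole second after the job is handed in: Each lid is right way up on its own box and fully home (within 2.5 mm of the height at which its top rests on the rim, centred within 4 mm, not askew); both boxes stand upright on the table, at rest (horizontal distance between long_lid and long_box below 0.004 m and z of long_lid in the frame of long_box between 0.017 and 0.0225 m and angle between the z axis of long_lid and the z axis of long_box, either way round below 0.03 rad and angle between each of long_lid, long_box, short_lid, short_box's own z axis and vertical below 0.06 rad and height (world z) of each of long_box, short_box below 0.005 m and linear speed of each of long_box, short_box below 0.02 m/s and horizontal distance between short_lid and short_box below 0.004 m and z of short_lid in the frame of short_box between 0.017 and 0.0225 m and angle between the z axis of short_lid and the z axis of short_box, either way round below 0.04 rad); the robot touches nothing.
It fails at once if a box is crushed: it is pressed onto the table with more than 60 N (contact force between any of long_box, short_box and packing_table above 60 N).
It fails at once if a bystander (one of the two closed gift boxes or the tape roll) is shifted by more than 30 mm (distance of any of closed_gift_box, closed_gift_box_2, masking_tape from where it was at the start of the episode above 0.03 m).
It also fails if it takes over 70 s, if anything falls off the work surface, if the arm or the gripper's body presses on something with over 40 N, if the wrist force passes 120 N, or if a joint passes its speed limit or range.

### The arm

A 6-joint arm with a two-finger parallel gripper is mounted at the origin on a cart in front of the work surface, level with it; the furniture and walls round the work are solid. World frame = base frame: x ahead of the robot, y to its left, z up, the work surface at z = 0. Lengths are in mm, angles in degrees, forces in N, time in s.
With the tool pointing down it reaches from about 350 to 850 mm from the base axis. Payload 8.1 kg.
Tool frame: the origin (TCP) lies midway between the tips of the shut fingers; the grasp point (between the pads) lies hold_point_z behind it (hold_point_z is the distance from the TCP to the grasp point, in mm); z points along the fingers, x is the direction in which the jaws open and shut, and the axes are right-handed (so a half turn about z gives the same grasp; the last joint's range is limited). The gripper opens to 85 mm and grips with 20 to 120 N. Pads are 22 mm wide; open, the fingers measure 114 mm over their backs; the gripper's body (76 mm by 85 mm) begins 54 mm behind the grasp point. The pads swing forward as they close: fully open they stand 13 mm farther back than shut.
Start: joints at [-78.232, 7.471, 85.268, -0, 87.261, -4.893], TCP at [172.051, -574.807, 231.292] pointing down, gripper open.
Joint ranges: [-169.43, 169.43], [-51.17, 129.36], [1.28, 143.12], [-76.62, 256.62], [0, 156.53], [-152.29, 152.29]. Speed limits (degrees/s): [136.94, 136.94, 159.86, 180, 180, 180].

### API

Orientations are given as [roll, pitch, yaw] about the fixed x, y, z axes, in that order (R = Rz(yaw) Ry(pitch) Rx(roll)).
In Python, from bench import * gives the robot as it stands.
- The arm moves only by the shell command python3 -m pendant 'ROWS' [OPENING] [FORCE]. ROWS is JSON, a list that holds one entry, the list of rows, each a list of 4 numbers: the shift along the tool's x, y, z normalised to -1 to 1, where 1 is 0.02 m, then the turn about the tool's z normalised to -1 to 1, where 1 is 0.08 rad. A call has exactly 10 rows; each row shifts and turns the pose as measured when the row begins, along the tool's axes as they then stand; what a row does not reach is not made up. A row lasts 1/12 s, in which the tool goes at most 41.7 mm and 7.16 degrees, less where a joint would pass 70% of its speed; a pose out of reach is approached as far as the arm can. A call with a number of a shift or a turn outside -1 to 1 is refused whole. A call with a gripper value outside its range is refused whole. OPENING is the gripper's target within -1 to 1 (fully open at 1, half-way at 0, shut at -1), set as the call begins (- or left out, the last holds). The fingers move at their own pace and stop on an object; FORCE is the grip in N (left out, the last holds). Time passes only in rows, so rows that do not move let the fingers close, or fill a call up. It gives the time, the measured TCP pose, the force and the opening at its end, in the units of the state.
- sense(): the state, without advancing time (a new reading comes with each control period).
- snapshot(name): name is "scene" or "top"; returns the picture (420x560x3 uint8, red, green, blue); there is no depth.
- calibration(name): a dict with "mtx" (3x3 intrinsics, pixels), "D" ([k1, k2, p1, p2, k3] as OpenCV has them; the pictures are not rectified), "world_to_cam" (4x4, takes a point from world to camera coordinates). Camera axes: x right, y down, z forward; pixel columns grow to the right and rows downward; lengths in mm; the calibration is good to about 2 mm. A picture is of the moment at which its call begins. calibration takes no time and is no camera call.
- hand_in(): hands the job in, once; it reports no verdict.
The state is a dict: "time": time; "joint_pos": joint angles; "qd": joint speeds; "joint_efforts": joint torques, N m; "tool_pos": TCP position; "tcp_rot": TCP orientation; "ft_force": force on the tool from outside, world axes, zero at the start; "wrist_torque": the same for the moment, N m; "finger_gap": finger opening in mm.
Only numpy, scipy, OpenCV 4.12 (cv2) and the standard library are available. Lean on these libraries where they do the work, as an engineer would, in place of code of your own. Each camera call takes 0.05 s, during which the arm holds its last target.

## Working session

There is one attempt and no reset: what is moved stays moved. The work goes in short steps, Python scripts to look and compute and a shell command to move; the robot and the scene stay as the last step left them, time stands still between calls to the robot, and variables do not carry over. Pictures are saved under pics/ and viewed, and the job is handed in when it is done.

```bash
mkdir -p pics; ls; python3 - <<'E'
from bench import *
import cv2
print(sense())
for n in("scene","top"):
    im=snapshot(n); cv2.imwrite(f"pics/{n}0.png",im[:,:,::-1]); c=calibration(n); print(n,c)
E
```

```text
pics
{'time': 0.0, 'joint_pos': array([-7.82303429e+01,  7.51730277e+00,  8.53302175e+01, -6.50632961e-04,
        8.72605446e+01, -4.89243084e+00]), 'qd': array([-0.05514337, -0.00952444,  0.01066111, -0.16724344,  0.02570526,
        0.0474871 ]), 'joint_efforts': array([-3.57823556e-04, -5.69394886e+01, -5.00553060e+01, -1.21814592e-04,
        1.44775759e-02, -6.02513478e-05]), 'tool_pos': array([ 171.94640542, -574.25641877,  230.21255334]), 'tcp_rot': array([-1.79991431e+02,  1.07726519e-01, -7.33378722e+01]), 'ft_force': array([ 0.10120969, -0.19344704, -0.2478747 ]), 'wrist_torque': array([ 0.01518303, -0.02174945,  0.01179019]), 'finger_gap': 85.46174120547083}
scene {'mtx': array([[473.82418933,   0.        , 283.72445891],
       [  0.        , 473.82418933, 211.93704454],
       [  0.        ,   0.        ,   1.        ]]), 'D': array([-0.04209062,  0.        ,  0.        ,  0.        ,  0.        ]), 'world_to_cam': array([[-5.21023526e-01, -8.53522267e-01, -5.85027570e-03,
         4.17269327e+02],
       [-5.80842238e-01,  3.59574554e-01, -7.30293389e-01,
         3.56190176e+01],
       [ 6.25425279e-01, -3.77101949e-01, -6.83108586e-01,
         1.37263661e+03],
       [ 0.00000000e+00,  0.00000000e+00,  0.00000000e+00,
         1.00000000e+00]])}
top {'mtx': array([[412.38690384,   0.        , 290.67366849],
       [  0.        , 412.38690384, 207.25735256],
       [  0.        ,   0.        ,   1.        ]]), 'D': array([-0.05071319,  0.        ,  0.        ,  0.        ,  0.        ]), 'world_to_cam': array([[ 2.18485014e-02, -9.99761139e-01, -5.54246410e-04,
         1.45343758e+02],
       [-9.91679790e-01, -2.16015411e-02, -1.26903773e-01,
         5.04977657e+02],
       [ 1.26861488e-01,  3.32229223e-03, -9.91914878e-01,
         1.32069065e+03],
       [ 0.00000000e+00,  0.00000000e+00,  0.00000000e+00,
         1.00000000e+00]])}
```

View pics/scene0.png

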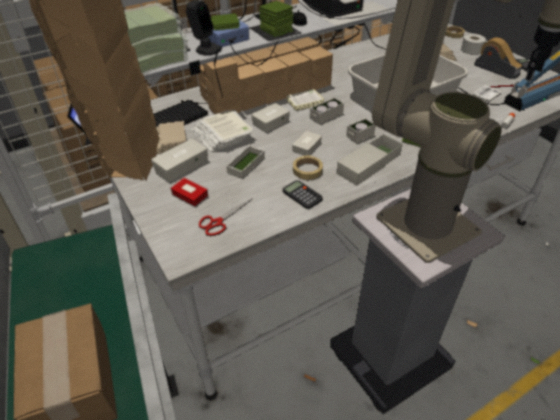

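View pics/top0.png

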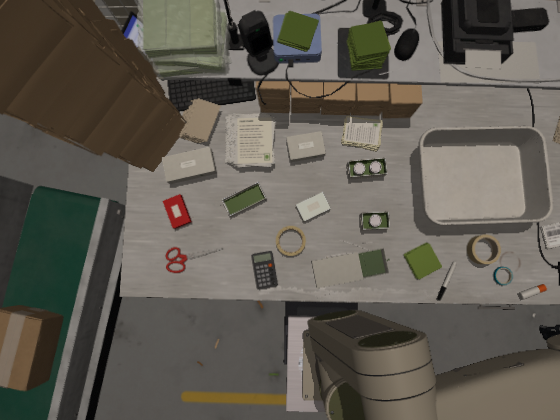

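```bash
python3 - <<'E'
import cv2
im=cv2.imread("pics/top0.png")[120:300,150:410]
cv2.imwrite("pics/topc.png",cv2.resize(im,None,fx=3,fy=3,interpolation=cv2.INTER_CUBIC))
im=cv2.imread("pics/scene0.png")[70:250,140:410]
cv2.imwrite("pics/scenec.png",cv2.resize(im,None,fx=2.9,fy=2.9,interpolation=cv2.INTER_CUBIC))
E
```

```text
(no output)
```

View pics/topc.png

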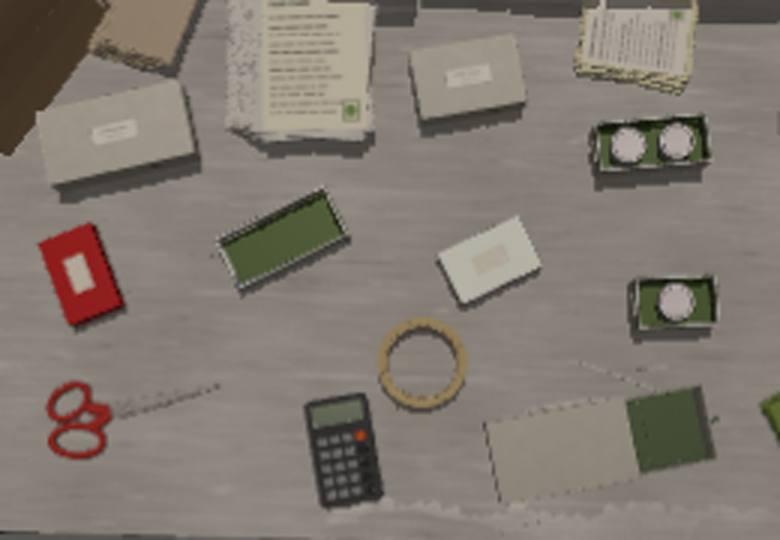

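View pics/scenec.png

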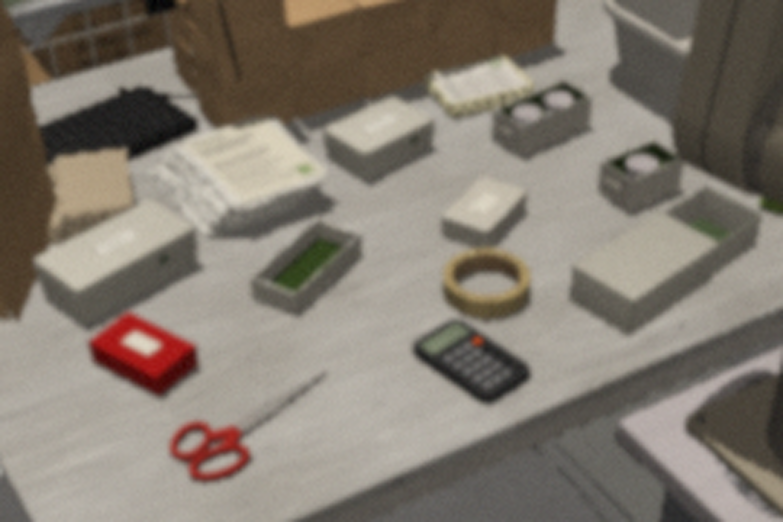

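```bash
cat > h.py <<'E'
import cv2,numpy as np
from bench import *
def ray(n,px,z):
    c=calibration(n);K=c["mtx"];D=c["D"];T=np.array(c["world_to_cam"])
    p=np.atleast_2d(np.array(px,float)).reshape(-1,1,2)
    u=cv2.undistortPoints(p,K,D).reshape(-1,2)
    R=T[:3,:3];t=T[:3,3];o=-R.T@t
    d=np.c_[u,np.ones(len(u))]@R
    s=(z-o[2])/d[:,2]
    return o+d*s[:,None]
def proj(n,P):
    c=calibration(n);T=np.array(c["world_to_cam"])
    r,_=cv2.Rodrigues(T[:3,:3]);return cv2.projectPoints(np.atleast_2d(np.array(P,float)),r,T[:3,3],c["mtx"],c["D"])[0].reshape(-1,2)
def shot(n,f):
    im=snapshot(n)[:,:,::-1].copy();cv2.imwrite("pics/"+f,im);return im
def crop(f,out,x0,y0,x1,y1,s):
    im=cv2.imread("pics/"+f)[y0:y1,x0:x1];cv2.imwrite("pics/"+out,cv2.resize(im,None,fx=s,fy=s,interpolation=cv2.INTER_CUBIC))
def blobs(mask,amin=60):
    r=[]
    for c in cv2.findContours(mask.astype(np.uint8),cv2.RETR_EXTERNAL,cv2.CHAIN_APPROX_NONE)[0]:
        if cv2.contourArea(c)>amin:r.append(c)
    return r
def rect(n,c,z):
    P=ray(n,c.reshape(-1,2),z)[:,:2].astype(np.float32)
    (cx,cy),(w,h),a=cv2.minAreaRect(P)
    if w<h: w,h,a=h,w,a+90
    return (round(cx,1),round(cy,1)),(round(w,1),round(h,1)),round((a+90)%180-90,1)
E
python3 - <<'E'
from h import *
im=cv2.imread("pics/top0.png");hsv=cv2.cvtColor(im,cv2.COLOR_BGR2HSV)
for u,v in[(244,200),(312,215),(366,169),(374,221),(330,200),(177,211),(318,202)]: print(u,v,im[v,u],hsv[v,u])
s=4
big=cv2.resize(im,None,fx=s,fy=s,interpolation=cv2.INTER_CUBIC)
hb=cv2.cvtColor(big,cv2.COLOR_BGR2HSV)
g=(hb[...,0]>30)&(hb[...,0]<80)&(hb[...,1]>70)
for c in blobs(g,400):
    c=(c.reshape(-1,2)+.5)/s-.5
    m=c.mean(0)
    if 220<m[0]<400 and 150<m[1]<250: print("green",m,rect("top",c,28.4),rect("top",c,46))
w=(big.min(2)>165)
for c in blobs(w,400):
    c=(c.reshape(-1,2)+.5)/s-.5
    m=c.mean(0)
    if 220<m[0]<400 and 130<m[1]<250: print("white",m,rect("top",c,28.4))
E
```

```text
244 200 [54 89 78] [ 39 100  89]
312 215 [164 178 179] [ 28  21 179]
366 169 [55 88 77] [40 96 88]
374 221 [159 163 174] [  8  22 174]
330 200 [117 124 131] [ 15  27 131]
177 211 [152 166 175] [ 18  34 175]
318 202 [160 174 177] [ 25  24 177]
green [375.06944444 219.44444444] ((465.1, -121.9), (81.5, 49.5), -87.7) ((463.4, -118.3), (80.5, 48.8), -87.7)
green [243.94973545 198.81944444] ((526.8, 311.4), (125.2, 51.7), -62.1) ((524.2, 309.3), (123.6, 51.0), -62.1)
green [367.15034364 165.93642612] ((643.5, -96.3), (118.0, 49.1), -83.6) ((639.4, -93.0), (116.4, 48.4), -83.6)
white [304.69809322 202.41631356] ((519.9, 106.9), (64.6, 16.3), -60.4)
```

```bash
python3 - <<'E'
from h import *
a=[]
im=cv2.imread("pics/top0.png")
for (x,y) in [(210,178),(286,182),(332,145),(340,198)]:
    c=cv2.convertScaleAbs(im[y:y+48,x:x+66],alpha=1.4); a.append(cv2.resize(c,(396,288),interpolation=cv2.INTER_NEAREST))
cv2.imwrite("pics/m.png",np.vstack([np.hstack(a[:2]),np.hstack(a[2:])]))
E
```

```text
(no output)
```

View pics/m.png

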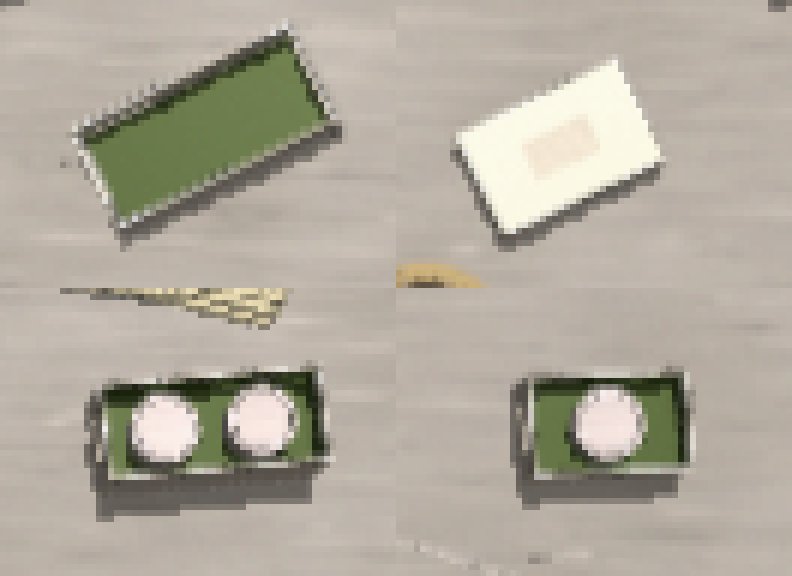

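```bash
python3 - <<'E'
from h import *
def f(off,pts,z,name):
    p=np.array(pts,float)/6-.5+np.array(off); P=ray("top",p,z)[:,:2]
    print(name,P.round(1).tolist(),"c",P.mean(0).round(1),"sides",np.linalg.norm(P-np.roll(P,-1,0),axis=1).round(1))
    e=P[1]-P[0]+P[2]-P[3]; print("  long dir deg",np.degrees(np.arctan2(e[1],e[0])).round(1))
f((210,178),[(75,130),(288,26),(338,128),(122,234)],28.4,"llid")
f((286,182),[(60,138),(220,58),(266,160),(109,234)],28.4,"slid")
f((332,145),[(97,100),(318,80),(328,174),(107,190)],46,"lbox")
f((340,198),[(127,92),(293,84),(295,178),(138,187)],46,"sbox")
im=cv2.imread("pics/top0.png");s=6
big=cv2.resize(im,None,fx=s,fy=s,interpolation=cv2.INTER_LINEAR)
w=big.min(2)>143
for c in blobs(w,2000):
    c=(c.reshape(-1,2)+.5)/s-.5
    m=c.mean(0)
    if 300<m[0]<325 and 190<m[1]<220: print("white",m,rect("top",c,28.4))
print(proj("top",[[500,100,28],[500,100,0]]))
E
```

```text
llid [[524.2, 383.7], [584.8, 268.2], [528.4, 238.9], [467.2, 355.5]] c [526.2 311.6] sides [130.4  63.6 131.6  63.6]
  long dir deg -62.3
slid [[511.7, 140.6], [558.1, 53.4], [502.0, 27.5], [459.4, 112.8]] c [507.8  83.6] sides [98.9 61.8 95.4 59.3]
  long dir deg -62.7
lbox [[657.3, -28.4], [671.5, -150.5], [618.7, -155.5], [607.0, -34.0]] c [638.6 -92.1] sides [122.9  53.  122.1  50.6]
  long dir deg -83.9
sbox [[486.6, -71.3], [492.9, -161.5], [441.9, -162.2], [435.3, -77.2]] c [ 464.2 -118. ] sides [90.5 51.1 85.2 51.7]
  long dir deg -85.8
white [313.02882798 205.87287335] ((508.2, 83.3), (98.6, 61.9), -63.3)
[[307.77837099 208.2981386 ]
 [307.43989578 209.33559411]]
```

```bash
cat >> h.py <<'E'
def plan(x,y,z,yaw,n=None,vmax=1.0):
    s=sense();p=np.array(s["tool_pos"]);w=s["tcp_rot"][2]
    show(p,w,x,y,z,yaw,n)
def show(p,w,x,y,z,yaw,n=None):
    d=np.array([x,y,z])-p;dw=(yaw-w+180)%360-180
    k=int(np.ceil(max(np.linalg.norm(d)/20,abs(dw)/4.58)))
    n=n or k
    print("cur",p.round(1),round(w,2),"rows",n)
    for i in range(n):
        a=np.radians(w+dw*i/n);e=d/n/20
        print([round(float(v),2) for v in (e[0]*np.cos(a)+e[1]*np.sin(a),e[0]*np.sin(a)-e[1]*np.cos(a),-e[2],-np.radians(dw/n)/0.08)])
E
python3 - <<'E'
from h import *
import bench
print([k for k in dir(bench) if not k.startswith('_')], getattr(bench,'hold_point_z',None))
plan(464,-118,130,3,30)
E
```

```text
['PlanningError', 'calibration', 'hand_in', 'hold_point_z', 'sense', 'snapshot'] 18.700000000000003
cur [ 172.  -574.3  230.3] -73.34 rows 30
[-0.59, -0.68, 0.17, -0.56]
[-0.56, -0.71, 0.17, -0.56]
[-0.53, -0.73, 0.17, -0.56]
[-0.49, -0.76, 0.17, -0.56]
[-0.46, -0.78, 0.17, -0.56]
[-0.42, -0.8, 0.17, -0.56]
[-0.39, -0.82, 0.17, -0.56]
[-0.35, -0.83, 0.17, -0.56]
[-0.31, -0.85, 0.17, -0.56]
[-0.28, -0.86, 0.17, -0.56]
[-0.24, -0.87, 0.17, -0.56]
[-0.2, -0.88, 0.17, -0.56]
[-0.16, -0.89, 0.17, -0.56]
[-0.12, -0.89, 0.17, -0.56]
[-0.08, -0.9, 0.17, -0.56]
[-0.04, -0.9, 0.17, -0.56]
[-0.0, -0.9, 0.17, -0.56]
[0.04, -0.9, 0.17, -0.56]
[0.08, -0.9, 0.17, -0.56]
[0.12, -0.89, 0.17, -0.56]
[0.16, -0.89, 0.17, -0.56]
[0.2, -0.88, 0.17, -0.56]
[0.24, -0.87, 0.17, -0.56]
[0.28, -0.86, 0.17, -0.56]
[0.31, -0.85, 0.17, -0.56]
[0.35, -0.83, 0.17, -0.56]
[0.39, -0.82, 0.17, -0.56]
[0.42, -0.8, 0.17, -0.56]
[0.46, -0.78, 0.17, -0.56]
[0.49, -0.76, 0.17, -0.56]
```

```bash
python3 -m pendant '[[[-0.6,-0.7,0,-0.9],[-0.55,-0.75,0,-0.9],[-0.5,-0.8,0,-0.9],[-0.4,-0.8,0,-0.9],[-0.35,-0.85,0,-0.9],[-0.3,-0.9,0,-0.9],[-0.2,-0.9,0,-0.9],[-0.1,-0.9,0,-0.9],[-0.05,-0.95,0,-0.9],[0,-0.95,0,-0.9]]]' 1 20; python3 - <<'E'
from h import *
plan(464,-118,130,3,20)
E
```

```text
time: 0.93
tool_pos: [276.8, -413.8, 224.3]
tcp_rot: [-179.6, 0.6, -30.6]
ft_force: [0.1, -0.0, 0.2]
finger_gap: 85.2
cur [ 276.8 -413.8  224.3] -30.62 rows 20
[0.03, -0.87, 0.24, -0.37]
[0.05, -0.87, 0.24, -0.37]
[0.08, -0.87, 0.24, -0.37]
[0.1, -0.87, 0.24, -0.37]
[0.13, -0.87, 0.24, -0.37]
[0.15, -0.86, 0.24, -0.37]
[0.18, -0.86, 0.24, -0.37]
[0.2, -0.85, 0.24, -0.37]
[0.23, -0.84, 0.24, -0.37]
[0.25, -0.84, 0.24, -0.37]
[0.28, -0.83, 0.24, -0.37]
[0.3, -0.82, 0.24, -0.37]
[0.33, -0.81, 0.24, -0.37]
[0.35, -0.8, 0.24, -0.37]
[0.37, -0.79, 0.24, -0.37]
[0.4, -0.78, 0.24, -0.37]
[0.42, -0.77, 0.24, -0.37]
[0.44, -0.76, 0.24, -0.37]
[0.46, -0.74, 0.24, -0.37]
[0.48, -0.73, 0.24, -0.37]
```

```bash
python3 -m pendant '[[[0.05,-1,0.2,-0.4],[0.05,-1,0.2,-0.4],[0.1,-1,0.2,-0.4],[0.1,-1,0.2,-0.4],[0.15,-1,0.2,-0.4],[0.15,-1,0.2,-0.4],[0.2,-1,0.2,-0.4],[0.25,-0.95,0.2,-0.4],[0.25,-0.95,0.2,-0.4],[0.3,-0.95,0.2,-0.4]]]'; python3 - <<'E'
from h import *
plan(464,-118,90,3,9)
E
```

```text
time: 1.77
tool_pos: [382.3, -231.2, 181.2]
tcp_rot: [-179.3, 0.6, -11.2]
ft_force: [-0.9, -0.2, -0.0]
finger_gap: 85.4
cur [ 382.3 -231.2  181.2] -11.19 rows 9
[0.32, -0.71, 0.51, -0.34]
[0.34, -0.7, 0.51, -0.34]
[0.36, -0.69, 0.51, -0.34]
[0.38, -0.68, 0.51, -0.34]
[0.4, -0.67, 0.51, -0.34]
[0.42, -0.65, 0.51, -0.34]
[0.43, -0.64, 0.51, -0.34]
[0.45, -0.63, 0.51, -0.34]
[0.47, -0.62, 0.51, -0.34]
```

```bash
python3 -m pendant '[[[0.35,-0.7,0.5,-0.35],[0.35,-0.7,0.5,-0.35],[0.35,-0.7,0.5,-0.35],[0.4,-0.7,0.5,-0.35],[0.4,-0.7,0.5,-0.35],[0.45,-0.7,0.5,-0.35],[0.45,-0.65,0.5,-0.35],[0.45,-0.65,0.4,-0.35],[0.4,-0.5,0,-0.2],[0,0,0,0]]]'; python3 - <<'E'
from h import *
plan(464,-118,25,3,5)
E
```

```text
time: 2.6
tool_pos: [464.2, -104.7, 96.2]
tcp_rot: [-178.9, 0.7, 3.6]
ft_force: [0.6, -0.4, -0.5]
finger_gap: 85.3
cur [ 464.2 -104.7   96.2] 3.59 rows 5
[-0.01, 0.13, 0.71, 0.03]
[-0.01, 0.13, 0.71, 0.03]
[-0.01, 0.13, 0.71, 0.03]
[-0.01, 0.13, 0.71, 0.03]
[-0.01, 0.13, 0.71, 0.03]
```

```bash
python3 -m pendant '[[[0,0.15,0.85,0.03],[0,0.15,0.85,0.03],[0,0.15,0.85,0.03],[0,0.15,0.85,0],[0,0.1,0.5,0],[0,0,0.1,0],[0,0,0,0],[0,0,0,0],[0,0,0,0],[0,0,0,0]]]' ; python3 -m pendant '[[[0,0,0,0],[0,0,0,0],[0,0,0,0],[0,0,0,0],[0,0,0,0],[0,0,0,0],[0,0,0,0],[0,0,0,0],[0,0,0,0],[0,0,0,0]]]' -0.5 20
```

```text
time: 3.43
tool_pos: [463.5, -119.2, 14.8]
tcp_rot: [-179.0, 0.7, 3.1]
ft_force: [0.7, -1.0, -0.1]
finger_gap: 85.0
time: 4.27
tool_pos: [465.5, -119.5, 17.3]
tcp_rot: [-179.1, 0.5, 3.2]
ft_force: [0.5, -0.6, -0.2]
finger_gap: 54.9
```

```bash
python3 -m pendant '[[[0,0,0,0],[0,0,0,0],[0,0,0,0],[0,0,-0.8,0],[0,0,-1,0],[0,0,-1,0],[0,0,-1,0],[0,-0.5,-0.5,0],[0,-1,0,0],[0,-1,0,0]]]' 1; python3 - <<'E'
from h import *
plan(508,83.5,80,26.7,10)
E
```

```text
time: 5.1
tool_pos: [462.8, -71.1, 107.4]
tcp_rot: [-179.1, 0.6, 2.9]
ft_force: [-0.4, 0.4, 0.6]
finger_gap: 85.5
cur [462.8 -71.1 107.4] 2.89 rows 10
[0.26, -0.76, 0.14, -0.52]
[0.3, -0.75, 0.14, -0.52]
[0.33, -0.74, 0.14, -0.52]
[0.36, -0.72, 0.14, -0.52]
[0.39, -0.71, 0.14, -0.52]
[0.42, -0.69, 0.14, -0.52]
[0.44, -0.67, 0.14, -0.52]
[0.47, -0.65, 0.14, -0.52]
[0.5, -0.63, 0.14, -0.52]
[0.52, -0.61, 0.14, -0.52]
```

```bash
python3 -m pendant '[[[0.3,-0.8,0.05,-0.55],[0.3,-0.8,0.05,-0.55],[0.35,-0.75,0.05,-0.55],[0.35,-0.75,0.1,-0.55],[0.4,-0.7,0.1,-0.55],[0.4,-0.7,0.2,-0.55],[0.45,-0.7,0.2,-0.55],[0.5,-0.65,0.2,-0.55],[0.5,-0.65,0.2,-0.55],[0,0,0,0]]]'; python3 - <<'E'
from h import *
plan(508,83.5,1,26.7,5)
E
```

```text
time: 5.93
tool_pos: [500.8, 89.5, 84.5]
tcp_rot: [-178.8, 0.0, 26.8]
ft_force: [0.8, -0.5, -0.1]
finger_gap: 85.3
cur [500.8  89.5  84.5] 26.77 rows 5
[0.04, 0.09, 0.83, 0.0]
[0.04, 0.09, 0.83, 0.0]
[0.04, 0.09, 0.83, 0.0]
[0.04, 0.09, 0.83, 0.0]
[0.04, 0.09, 0.83, 0.0]
```

```bash
python3 -m pendant '[[[0.05,0.1,0.9,0],[0.05,0.1,0.9,0],[0.05,0.1,0.9,0],[0.05,0.1,0.8,0],[0,0.05,0.5,0],[0,0,0.1,0],[0,0,0,0],[0,0,0,0],[0,0,0,0],[0,0,0,0]]]'
```

```text
time: 6.77
tool_pos: [507.1, 87.3, 1.2]
tcp_rot: [-178.9, -0.1, 26.7]
ft_force: [0.1, 0.4, -0.2]
finger_gap: 85.5
```

```bash
python3 -m pendant '[[[0,0.2,0,0],[0,0,0,0],[0,0,0,0],[0,0,0,0],[0,0,0,0],[0,0,0,0],[0,0,0,0],[0,0,0,0],[0,0,0,0],[0,0,0,0]]]'; python3 -m pendant '[[[0,0,0,0],[0,0,0,0],[0,0,0,0],[0,0,0,0],[0,0,0,0],[0,0,0,0],[0,0,0,0],[0,0,0,0],[0,0,0,0],[0,0,0,0]]]' -0.3 40;python3 - <<'E'
from h import *
im=shot("top","t1.png"); shot("scene","s1.png")
a=[cv2.resize(cv2.convertScaleAbs(im[y:y+60,x:x+66],alpha=1.4),(396,360),interpolation=cv2.INTER_NEAREST) for x,y in[(340,190),(286,172)]]
cv2.imwrite("pics/m1.png",np.hstack(a))
big=cv2.resize(im,None,fx=4,fy=4,interpolation=cv2.INTER_CUBIC)
hb=cv2.cvtColor(big,cv2.COLOR_BGR2HSV)
g=(hb[...,0]>30)&(hb[...,0]<80)&(hb[...,1]>70)
for c in blobs(g,400):
    c=(c.reshape(-1,2)+.5)/4-.5
    m=c.mean(0)
    if 220<m[0]<400 and 150<m[1]<250: print("green",m,rect("top",c,46))
E
```

```text
time: 7.6
tool_pos: [511.6, 83.4, 4.2]
tcp_rot: [-179.0, -0.3, 26.6]
ft_force: [-0.2, 0.4, -0.1]
finger_gap: 85.6
time: 8.43
tool_pos: [511.7, 83.5, 4.3]
tcp_rot: [-179.0, -0.4, 26.7]
ft_force: [0.8, 0.0, 0.9]
finger_gap: 61.2
green [367.30393401 220.53236041] ((461.8, -95.5), (47.7, 34.2), 0.0)
green [382.23504785 220.15490431] ((463.6, -139.7), (49.0, 37.1), 0.9)
green [243.94946809 198.87765957] ((524.0, 309.2), (123.5, 50.4), -62.3)
green [367.31747405 165.87153979] ((639.4, -93.0), (116.1, 48.4), -83.6)
```

View pics/m1.png

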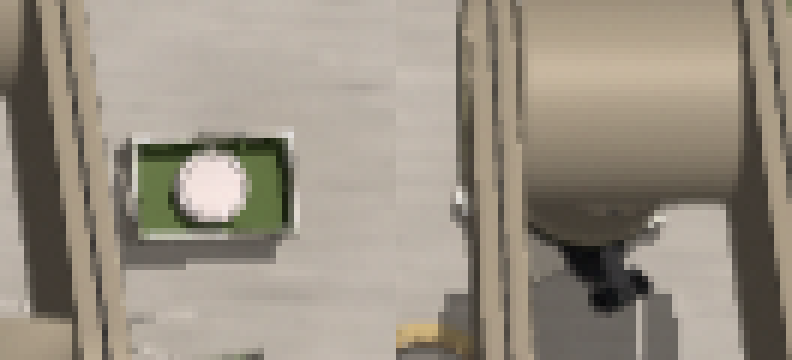

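```bash
python3 - <<'E'
from h import *
im=cv2.imread("pics/t1.png")
g=im[...,1].astype(float)
# profile along rows 216..224 rows avoiding tin
for v in (215,217,222,226): print(v,[int(x) for x in im[v,356:394].min(1)])
p=ray("top",[[340+138/6-.5,220],[340+290/6-.5,220]],46); print(p)
plan(465.5,-119,85,3.2,12)
E
```

```text
215 [97, 94, 116, 65, 51, 51, 124, 36, 17, 17, 17, 18, 17, 17, 17, 17, 74, 83, 103, 121, 83, 78, 70, 23, 29, 28, 28, 28, 28, 27, 12, 35, 101, 113, 117, 116, 116, 115]
217 [96, 101, 121, 76, 56, 52, 133, 61, 52, 52, 51, 51, 51, 51, 90, 153, 140, 155, 155, 156, 157, 160, 122, 155, 66, 49, 49, 47, 47, 45, 18, 25, 77, 107, 116, 117, 117, 117]
222 [96, 96, 92, 69, 65, 100, 121, 55, 51, 50, 50, 50, 23, 58, 140, 151, 159, 159, 159, 160, 161, 160, 161, 162, 124, 67, 48, 47, 47, 47, 39, 11, 54, 134, 117, 117, 116, 117]
226 [94, 96, 100, 70, 55, 51, 71, 56, 51, 50, 50, 50, 50, 30, 23, 35, 67, 116, 122, 116, 119, 134, 70, 48, 48, 49, 48, 48, 47, 47, 45, 13, 60, 148, 115, 115, 115, 115]
[[ 463.39031736  -77.22086388   46.        ]
 [ 465.13375739 -159.65106675   46.        ]]
cur [511.7  83.5   4.3] 26.66 rows 12
[-0.55, 0.67, -0.34, 0.43]
[-0.53, 0.69, -0.34, 0.43]
[-0.5, 0.7, -0.34, 0.43]
[-0.48, 0.72, -0.34, 0.43]
[-0.45, 0.74, -0.34, 0.43]
[-0.43, 0.75, -0.34, 0.43]
[-0.4, 0.77, -0.34, 0.43]
[-0.38, 0.78, -0.34, 0.43]
[-0.35, 0.79, -0.34, 0.43]
[-0.32, 0.8, -0.34, 0.43]
[-0.3, 0.81, -0.34, 0.43]
[-0.27, 0.82, -0.34, 0.43]
```

```bash
python3 -m pendant '[[[0,0,-0.5,0],[0,0,-1,0],[0,0,-1,0],[0,0,-1,0],[-0.55,0.7,-0.6,0.45],[-0.55,0.75,-0.2,0.45],[-0.55,0.75,0,0.45],[-0.5,0.8,0,0.45],[-0.5,0.8,0,0.45],[-0.5,0.8,0,0.45]]]'; python3 - <<'E'
from h import *
plan(465.5,-119,85,3.2,8)
E
```

```text
time: 9.37
tool_pos: [485.9, -27.8, 98.5]
tcp_rot: [-179.0, -0.2, 14.1]
ft_force: [0.0, 0.2, -0.0]
finger_gap: 61.3
cur [485.9 -27.8  98.5] 14.15 rows 8
[-0.26, 0.52, 0.08, 0.3]
[-0.25, 0.53, 0.08, 0.3]
[-0.24, 0.53, 0.08, 0.3]
[-0.22, 0.54, 0.08, 0.3]
[-0.21, 0.54, 0.08, 0.3]
[-0.2, 0.55, 0.08, 0.3]
[-0.19, 0.55, 0.08, 0.3]
[-0.17, 0.56, 0.08, 0.3]
```

```bash
python3 -m pendant '[[[-0.25,0.5,0.1,0.3],[-0.25,0.5,0.1,0.3],[-0.25,0.55,0.1,0.3],[-0.2,0.55,0.1,0.3],[-0.2,0.55,0.1,0.3],[-0.2,0.55,0.1,0.3],[-0.2,0.3,0,0.3],[-0.1,0,0,0.2],[0,0,0,0],[0,0,0,0]]]'; python3 - <<'E'
from h import *
plan(465.5,-119,65,3.2,1)
E
```

```text
time: 10.2
tool_pos: [463.8, -107.8, 88.1]
tcp_rot: [-179.0, -0.2, 2.6]
ft_force: [-0.3, 0.3, -0.5]
finger_gap: 61.5
cur [ 463.8 -107.8   88.1] 2.64 rows 1
[0.06, 0.56, 1.16, -0.12]
```

Now a picture to measure lid vs box just before lowering.

```bash
python3 -m pendant '[[[0.05,0.3,0.3,-0.1],[0,0.25,0.3,0],[0,0,0.3,0],[0,0,0,0],[0,0,0,0],[0,0,0,0],[0,0,0,0],[0,0,0,0],[0,0,0,0],[0,0,0,0]]]'; python3 - <<'E'
from h import *
im=shot("top","t2.png"); im2=shot("scene","s2.png")
a=[cv2.resize(cv2.convertScaleAbs(i[y:y+60,x:x+66],alpha=1.5),(396,360),interpolation=cv2.INTER_CUBIC) for i,x,y in[(im,340,190),(im2,330,100)]]
cv2.imwrite("pics/m2.png",np.hstack(a))
plan(465.5,-119,65,3.2,1)
E
```

```text
time: 11.03
tool_pos: [466.1, -117.2, 67.9]
tcp_rot: [-178.9, -0.2, 3.4]
ft_force: [0.4, 0.2, 0.4]
finger_gap: 61.3
cur [ 466.1 -117.3   67.9] 3.39 rows 1
[-0.04, 0.09, 0.14, 0.04]
```

View pics/m2.png

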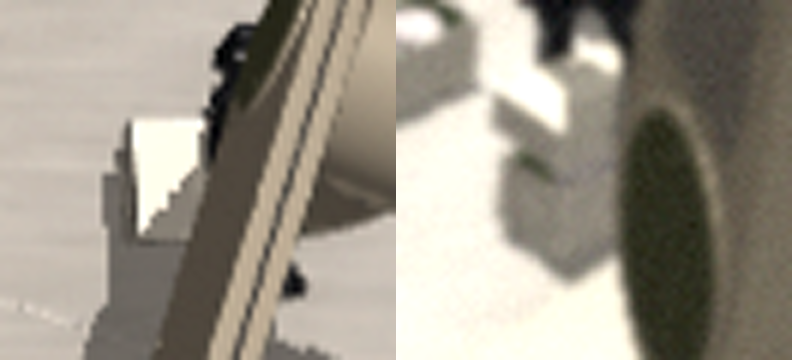

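```bash
python3 - <<'E'
from h import *
im=cv2.imread("pics/t2.png")
for v in (211,213,215): print(v,[int(x) for x in im[v,354:372].min(1)])
print(ray("top",[[361.3,213],[361.3,220]],92))
E
python3 -m pendant '[[[0,0.05,0.15,0],[0,0.05,0.2,0],[0,0,0.2,0],[0,0,0.15,0],[0,0,0.1,0],[0,0,0.1,0],[0,0,0.1,0],[0,0,0,0],[0,0,0,0],[0,0,0,0]]]'
```

```text
211 [122, 121, 121, 121, 120, 120, 101, 56, 162, 161, 160, 160, 160, 159, 160, 159, 159, 159]
213 [116, 116, 116, 116, 117, 118, 87, 54, 164, 161, 160, 160, 160, 160, 159, 158, 159, 159]
215 [120, 120, 120, 119, 118, 65, 51, 50, 130, 158, 160, 159, 159, 159, 159, 158, 157, 157]
[[480.72387286 -65.51512324  92.        ]
 [458.69245573 -65.52567152  92.        ]]
time: 11.97
tool_pos: [465.9, -118.9, 45.1]
tcp_rot: [-178.9, -0.1, 3.4]
ft_force: [-1.1, -0.6, -0.8]
finger_gap: 61.2
```

```bash
python3 -m pendant '[[[0,0,0.1,0],[0,0,0.1,0],[0,0,0.1,0],[0,0,0.1,0],[0,0,0.1,0],[0,0,0.1,0],[0,0,0,0],[0,0,0,0],[0,0,0,0],[0,0,0,0]]]'
```

```text
time: 12.8
tool_pos: [466.2, -118.8, 32.2]
tcp_rot: [-178.9, -0.2, 3.4]
ft_force: [-0.3, 0.1, -0.2]
finger_gap: 61.3
```

Smooth, now at lug height. Press on.

```bash
python3 -m pendant '[[[0,0,0.1,0],[0,0,0.1,0],[0,0,0,0],[0,0,0,0],[0,0,0,0],[0,0,0,0],[0,0,0,0],[0,0,0,0],[0,0,0,0],[0,0,0,0]]]'
```

```text
time: 13.63
tool_pos: [466.8, -119.0, 29.6]
tcp_rot: [-178.9, -0.2, 3.4]
ft_force: [-0.6, 0.5, 0.3]
finger_gap: 61.7
```

```bash
python3 -m pendant '[[[0,0,0.1,0],[0,0,0.1,0],[0,0,0.1,0],[0,0,0.1,0],[0,0,0,0],[0,0,0,0],[0,0,0,0],[0,0,0,0],[0,0,0,0],[0,0,0,0]]]'
```

```text
time: 14.47
tool_pos: [467.3, -119.0, 24.3]
tcp_rot: [-178.9, -0.2, 3.4]
ft_force: [-2.3, 0.5, 3.3]
finger_gap: 61.6
```

```bash
python3 -m pendant '[[[0,0,0.1,0],[0,0,0.1,0],[0,0,0.1,0],[0,0,0.1,0],[0,0,0.1,0],[0,0,0.1,0],[0,0,0.1,0],[0,0,0.1,0],[0,0,0.1,0],[0,0,0.1,0]]]'
```

```text
time: 15.3
tool_pos: [467.5, -119.0, 24.3]
tcp_rot: [-178.8, 0.3, 3.5]
ft_force: [-14.5, 4.9, 28.0]
finger_gap: 61.0
```

```bash
python3 -m pendant '[[[0,0,-0.1,0],[0,0,0,0],[0,0,0,0],[0,0,0,0],[0,0,-0.5,0],[0,0,-1,0],[0,0,-1,0],[0,0,-1,0],[0,-1,-1,0],[0,-1,-0.5,0]]]' 1
python3 - <<'E'
from h import *
plan(639,-93,100,6.3,10)
plan(526.5,311.5,100,27.8,20)
E
```

```text
time: 16.13
tool_pos: [463.0, -82.0, 129.4]
tcp_rot: [-178.7, 0.7, 3.2]
ft_force: [0.7, 0.4, 0.5]
finger_gap: 85.1
cur [463.  -82.  129.4] 3.24 rows 10
[0.88, 0.1, 0.15, -0.07]
[0.88, 0.11, 0.15, -0.07]
[0.87, 0.11, 0.15, -0.07]
[0.87, 0.12, 0.15, -0.07]
[0.87, 0.12, 0.15, -0.07]
[0.87, 0.13, 0.15, -0.07]
[0.87, 0.13, 0.15, -0.07]
[0.87, 0.14, 0.15, -0.07]
[0.87, 0.14, 0.15, -0.07]
[0.87, 0.15, 0.15, -0.07]
cur [463.  -82.  129.4] 3.24 rows 20
[0.21, -0.97, 0.07, -0.27]
[0.24, -0.97, 0.07, -0.27]
[0.26, -0.96, 0.07, -0.27]
[0.28, -0.96, 0.07, -0.27]
[0.3, -0.95, 0.07, -0.27]
[0.32, -0.94, 0.07, -0.27]
[0.34, -0.94, 0.07, -0.27]
[0.36, -0.93, 0.07, -0.27]
[0.38, -0.92, 0.07, -0.27]
[0.4, -0.91, 0.07, -0.27]
[0.42, -0.91, 0.07, -0.27]
[0.44, -0.9, 0.07, -0.27]
[0.45, -0.89, 0.07, -0.27]
[0.47, -0.88, 0.07, -0.27]
[0.49, -0.87, 0.07, -0.27]
[0.51, -0.86, 0.07, -0.27]
[0.53, -0.84, 0.07, -0.27]
[0.55, -0.83, 0.07, -0.27]
[0.56, -0.82, 0.07, -0.27]
[0.58, -0.81, 0.07, -0.27]
```

```bash
python3 - <<'E'
from h import *
im=shot("top","t3.png"); im2=shot("scene","s3.png")
a=[cv2.resize(cv2.convertScaleAbs(i[y:y+120,x:x+132],alpha=1.4),(396,360),interpolation=cv2.INTER_CUBIC) for i,x,y in[(im,300,110),(im2,270,70)]]
cv2.imwrite("pics/m3.png",np.hstack(a))
print(ray("top",[[344,148],[380,150],[362,150]],10))
E
```

```text
[[ 711.77466834  -20.6260514    10.        ]
 [ 707.74945797 -143.53008418   10.        ]
 [ 706.23932546  -82.01961336   10.        ]]
```

View pics/m3.png

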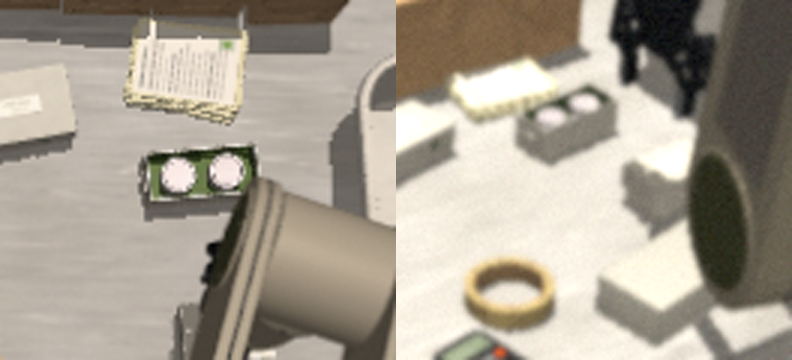

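```bash
python3 -m pendant '[[[0.95,0.1,0.1,-0.1],[0.95,0.1,0.1,-0.1],[0.95,0.1,0.1,-0.1],[0.95,0.1,0.1,-0.1],[0.95,0.1,0.1,-0.1],[0.95,0.1,0.1,0],[0.95,0.1,0.1,0],[0.95,0.1,0.1,0],[0.9,0.1,0.1,0],[0,0,0,0]]]' 0.75 20
python3 - <<'E'
from h import *
plan(641,-92.5,16,6.3,5)
E
```

```text
time: 17.07
tool_pos: [638.5, -86.4, 103.1]
tcp_rot: [-178.7, 0.8, 6.0]
ft_force: [0.0, -0.7, -0.1]
finger_gap: 74.4
cur [638.5 -86.4 103.1] 6.01 rows 5
[0.02, 0.06, 0.87, -0.01]
[0.02, 0.06, 0.87, -0.01]
[0.02, 0.06, 0.87, -0.01]
[0.02, 0.06, 0.87, -0.01]
[0.02, 0.06, 0.87, -0.01]
```

```bash
python3 -m pendant '[[[0,0.1,0.9,0],[0,0.1,0.9,0],[0,0.1,0.9,0],[0,0.05,0.9,0],[0,0,0.55,0],[0,0,0.1,0],[0,0,0,0],[0,0,0,0],[0,0,0,0],[0,0,0,0]]]'
python3 -m pendant '[[[0,0,0,0],[0,0,0,0],[0,0,0,0],[0,0,0,0],[0,0,0,0],[0,0,0,0],[0,0,0,0],[0,0,0,0],[0,0,0,0],[0,0,0,0]]]' -0.5 20
```

```text
time: 17.9
tool_pos: [635.1, -95.3, 12.9]
tcp_rot: [-178.8, 1.1, 6.1]
ft_force: [-0.1, -1.4, -0.4]
finger_gap: 74.4
time: 18.73
tool_pos: [637.6, -95.4, 16.3]
tcp_rot: [-178.8, 0.8, 6.1]
ft_force: [-0.2, -0.2, -0.9]
finger_gap: 54.7
```

```bash
python3 -m pendant '[[[0,0,0,0],[0,0,0,0],[0,0,-0.3,0],[0,0,-1,0],[0,0,-1,0],[0,-0.3,-1,0],[0,-1,-1,0],[0,-1,-0.5,0],[0,-1,0,0],[0,-1,0,0]]]' 1
python3 - <<'E'
from h import *
plan(499.5,364,90,27.7,20)
E
```

```text
time: 19.57
tool_pos: [630.4, -13.8, 122.4]
tcp_rot: [-178.9, 0.7, 5.7]
ft_force: [-0.5, -0.0, -0.6]
finger_gap: 85.4
cur [630.4 -13.8 122.4] 5.73 rows 20
[-0.23, -0.97, 0.08, -0.24]
[-0.21, -0.98, 0.08, -0.24]
[-0.19, -0.98, 0.08, -0.24]
[-0.18, -0.98, 0.08, -0.24]
[-0.16, -0.99, 0.08, -0.24]
[-0.14, -0.99, 0.08, -0.24]
[-0.12, -0.99, 0.08, -0.24]
[-0.1, -0.99, 0.08, -0.24]
[-0.08, -1.0, 0.08, -0.24]
[-0.06, -1.0, 0.08, -0.24]
[-0.04, -1.0, 0.08, -0.24]
[-0.02, -1.0, 0.08, -0.24]
[-0.0, -1.0, 0.08, -0.24]
[0.02, -1.0, 0.08, -0.24]
[0.03, -1.0, 0.08, -0.24]
[0.05, -1.0, 0.08, -0.24]
[0.07, -1.0, 0.08, -0.24]
[0.09, -1.0, 0.08, -0.24]
[0.11, -0.99, 0.08, -0.24]
[0.13, -0.99, 0.08, -0.24]
```

```bash
python3 -m pendant '[[[-0.25,-1,0,-0.25],[-0.2,-1,0,-0.25],[-0.2,-1,0,-0.25],[-0.2,-1,0,-0.25],[-0.15,-1,0,-0.25],[-0.15,-1,0,-0.25],[-0.1,-1,0,-0.25],[-0.1,-1,0,-0.25],[-0.1,-1,0,-0.25],[-0.05,-1,0,-0.25]]]'
python3 -m pendant '[[[-0.05,-1,0.1,-0.25],[0,-1,0.1,-0.25],[0,-1,0.1,-0.25],[0,-1,0.1,-0.25],[0.05,-1,0.1,-0.25],[0.05,-1,0.1,-0.25],[0.05,-1,0.1,-0.25],[0.1,-1,0.1,-0.25],[0,0,0,0],[0,0,0,0]]]'
python3 - <<'E'
from h import *
plan(499.5,364,60,27.7,5)
E
```

```text
time: 20.4
tool_pos: [562.9, 186.2, 137.1]
tcp_rot: [-179.0, -0.2, 17.6]
ft_force: [0.8, 0.7, 0.2]
finger_gap: 85.7
time: 21.23
tool_pos: [503.8, 348.6, 132.2]
tcp_rot: [-179.0, -0.9, 27.6]
ft_force: [0.5, -0.0, -0.5]
finger_gap: 85.3
cur [503.8 348.6 132.2] 27.59 rows 5
[0.03, -0.16, 0.72, -0.0]
[0.03, -0.16, 0.72, -0.0]
[0.03, -0.16, 0.72, -0.0]
[0.03, -0.16, 0.72, -0.0]
[0.03, -0.16, 0.72, -0.0]
```

```bash
python3 -m pendant '[[[0,-0.2,0.9,0],[0.05,-0.2,0.9,0],[0.05,-0.2,0.9,0],[0,-0.2,0.9,0],[0,-0.1,0.9,0],[0,0,0.9,0],[0,0,0.6,0],[0,0,0.1,0],[0,0,0,0],[0,0,0,0]]]'
python3 - <<'E'
from h import *
plan(499.5,364,6,27.7,1)
im=shot("top","t4.png"); im2=shot("scene","s4.png")
a=[cv2.resize(cv2.convertScaleAbs(i[y:y+100,x:x+110],alpha=1.4),(396,360),interpolation=cv2.INTER_CUBIC) for i,x,y in[(im,190,140),(im2,190,90)]]
cv2.imwrite("pics/m4.png",np.hstack(a))
E
```

```text
time: 22.07
tool_pos: [505.4, 365.1, 13.4]
tcp_rot: [-179.1, -1.5, 27.2]
ft_force: [-0.7, -0.7, -0.4]
finger_gap: 85.4
cur [505.4 365.1  13.4] 27.17 rows 1
[-0.29, -0.08, 0.37, -0.12]
```

View pics/m4.png

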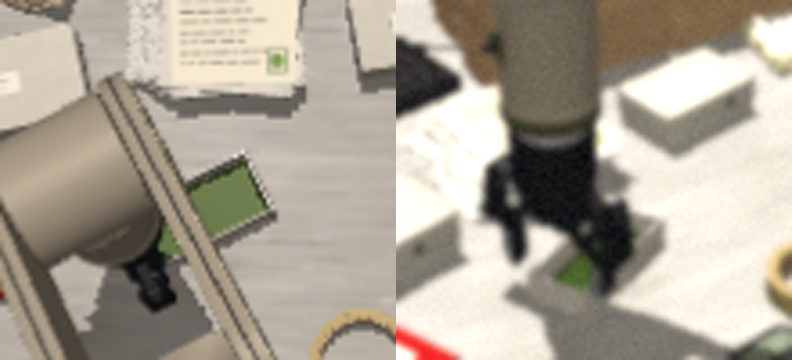

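```bash
python3 -m pendant '[[[-0.25,-0.1,0.35,-0.1],[0,0,0,0],[0,0,0,0],[0,0,0,0],[0,0,0,0],[0,0,0,0],[0,0,0,0],[0,0,0,0],[0,0,0,0],[0,0,0,0]]]' -0.3 20
python3 - <<'E'
from h import *
im2=shot("scene","s5.png")
crop("s5.png","m5.png",190,90,300,190,5)
E
```

```text
time: 23.0
tool_pos: [502.2, 366.7, 10.3]
tcp_rot: [-179.1, -1.9, 27.7]
ft_force: [0.3, -0.3, -1.2]
finger_gap: 62.0
```

View pics/m5.png

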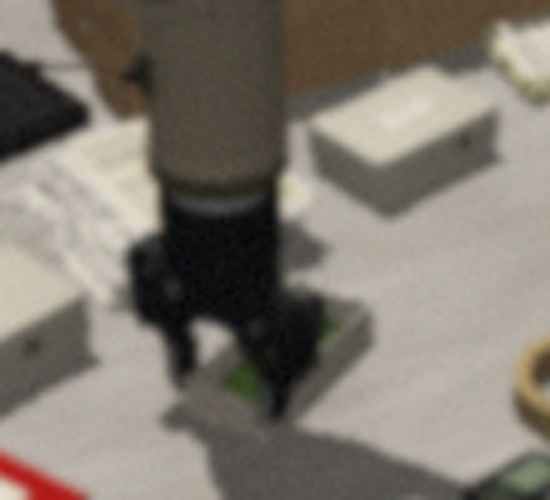

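```bash
python3 -m pendant '[[[0,0,-0.5,0],[0,0,-1,0],[0,0,-1,0],[0,0,-1,0],[0,0,-1,0],[0,0,-1,0],[0,0,-1,0],[0,0,-1,0],[0,0,0,0],[0,0,0,0]]]'
python3 - <<'E'
from h import *
im2=shot("scene","s6.png")
crop("s6.png","m6.png",180,50,320,190,4)
E
```

```text
time: 23.88
tool_pos: [497.3, 361.2, 171.6]
tcp_rot: [-179.1, -1.8, 27.7]
ft_force: [0.3, -0.3, -1.7]
finger_gap: 61.4
```

View pics/m6.png

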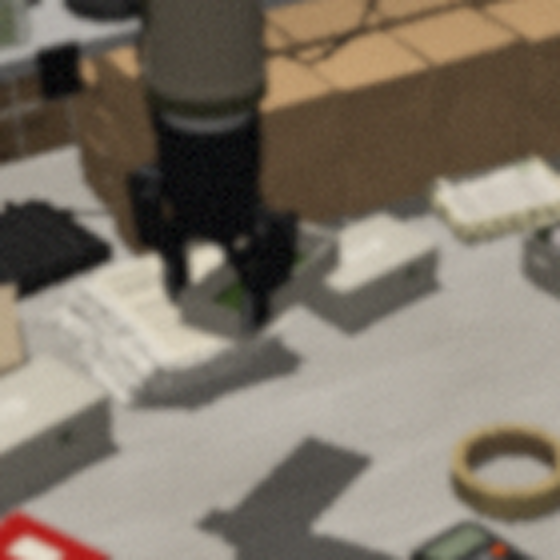

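```bash
python3 -m pendant '[[[0,0,1,0],[0,0,1,0],[0,0,1,0],[0,0,1,0],[0,0,0.8,0],[0,0,0,0],[0,0,0,0],[0,0,-0.2,0],[0,0,0,0],[0,0,0,0]]]' 0.44 20
python3 - <<'E'
from h import *
im2=shot("scene","s7.png")
crop("s7.png","m7.png",180,70,320,190,4)
E
```

```text
time: 24.77
tool_pos: [496.4, 362.2, 71.7]
tcp_rot: [-179.1, -1.4, 27.7]
ft_force: [0.4, 0.4, 0.5]
finger_gap: 61.8
```

View pics/m7.png

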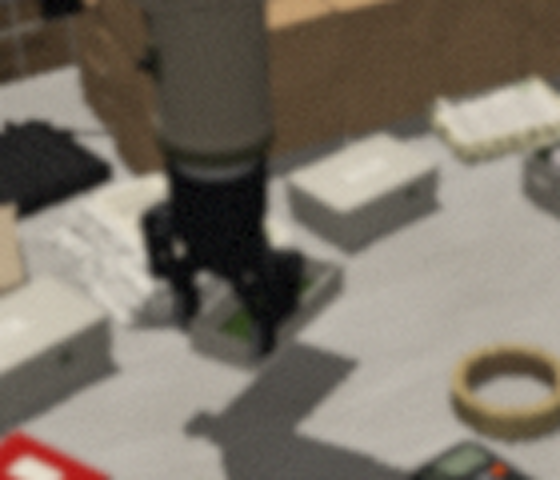

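```bash
python3 -m pendant '[[[0,0,0,0],[0,0,0,0],[0,0,0,0],[0,0,-0.5,0],[0,0,-0.5,0],[0,0,0,0],[0,0,0,0],[0,0,0,0],[0,0,0,0],[0,0,0,0]]]' 0.46 20
python3 - <<'E'
from h import *
im2=shot("scene","s8.png")
crop("s8.png","m8.png",180,70,320,190,4)
E
```

```text
time: 25.65
tool_pos: [499.4, 363.5, 99.9]
tcp_rot: [-179.1, -2.0, 27.7]
ft_force: [0.1, 0.2, -0.8]
finger_gap: 62.4
```

View pics/m8.png

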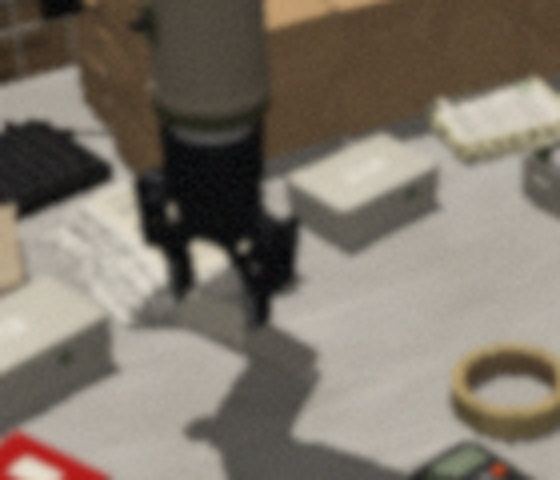

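```bash
python3 -m pendant '[[[0,0,-0.4,0],[0,0,-0.4,0],[0,0,-0.4,0],[0,0,-0.4,0],[0,0,-0.4,0],[0,0,-0.4,0],[0,0,-0.2,0],[0,0,0,0],[0,0,0,0],[0,0,0,0]]]'
python3 - <<'E'
from h import *
im=shot("top","t9.png")
im2=shot("scene","s9.png")
a=[cv2.resize(cv2.convertScaleAbs(i[y:y+100,x:x+110],alpha=1.4),(396,360),interpolation=cv2.INTER_CUBIC) for i,x,y in[(im,190,140),(im2,190,80)]]
cv2.imwrite("pics/m9.png",np.hstack(a))
E
```

```text
time: 26.53
tool_pos: [498.7, 362.2, 159.3]
tcp_rot: [-179.1, -2.1, 27.7]
ft_force: [0.3, -0.0, -0.2]
finger_gap: 62.5
```

View pics/m9.png

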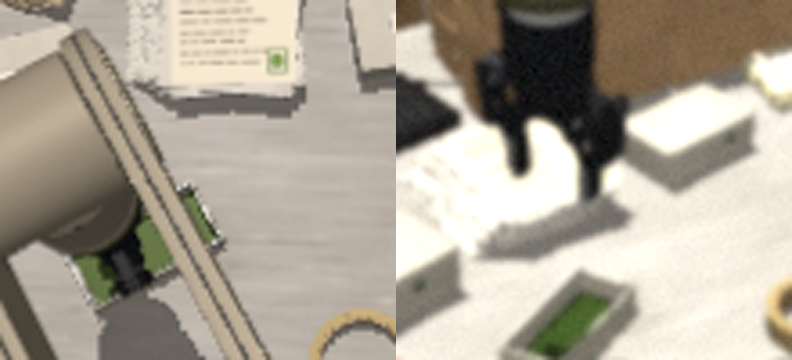

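```bash
python3 - <<'E'
from h import *
p=np.array([(190,185),(222,245),(95,305),(72,262)])/3.6-.5+np.array([190,140])
P=ray("top",p,28.4)[:,:2]; print(P.round(1),P.mean(0).round(1),np.linalg.norm(P-np.roll(P,-1,0),axis=1).round(1))
im=cv2.imread("pics/t9.png");c=im[180:235,200:262];cv2.imwrite("pics/m10.png",cv2.resize(cv2.convertScaleAbs(c,alpha=1.5),None,fx=10,fy=10,interpolation=cv2.INTER_NEAREST))
c=cv2.imread("pics/s9.png")[150:185,210:265];cv2.imwrite("pics/m11.png",cv2.resize(cv2.convertScaleAbs(c,alpha=1.3),None,fx=10,fy=10,interpolation=cv2.INTER_CUBIC))
E
```

```text
[[553.3 317.7]
 [498.4 286.3]
 [440.8 400.3]
 [479.7 423.1]] [493.  356.8] [ 63.2 127.7  45.1 128.6]
```

View pics/m10.png

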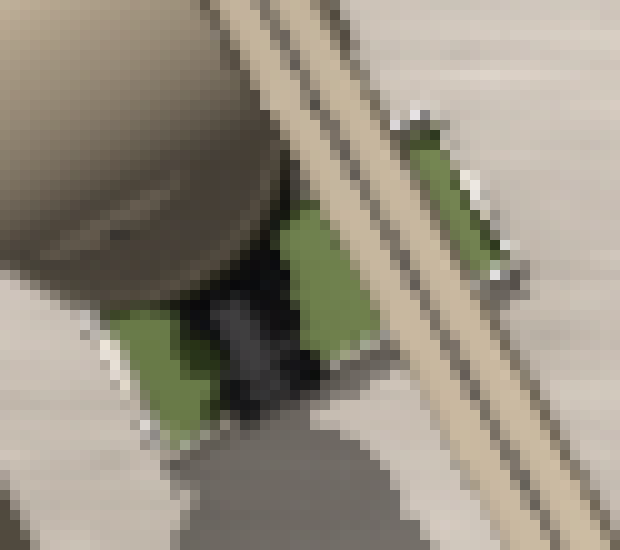

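View pics/m11.png

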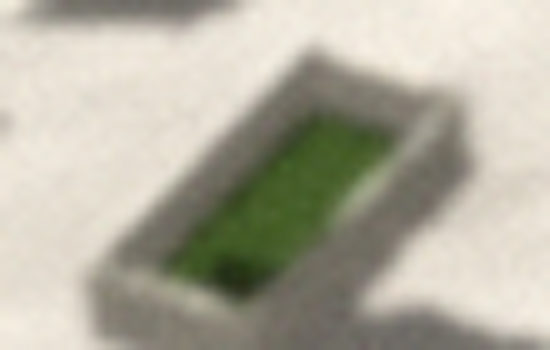

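```bash
python3 - <<'E'
from h import *
p=np.array([(415,112),(515,270),(168,450),(85,318)])/10-.5+np.array([200,180])
P=ray("top",p,28.4)[:,:2]; print(P.round(1),P.mean(0).round(1),np.linalg.norm(P-np.roll(P,-1,0),axis=1).round(1))
A=(P[0]+P[1])/2;B=(P[2]+P[3])/2;e=A-B;print(A,B,np.degrees(np.arctan2(e[1],e[0])))
e=e/np.linalg.norm(e);C=(A+B)/2
for s in(59,55):
  t=C-e*s+np.array([1.5,0]);print(t)
t=C-e*57+np.array([1.5,0])
plan(t[0],t[1],60,np.degrees(np.arctan2(e[1],e[0]))+90,8)
E
```

```text
[[553.8 321.9]
 [501.8 287. ]
 [439.9 398.9]
 [482.8 428.2]] [494.6 359. ] [ 62.6 127.9  52.  127.8]
[527.83717599 304.45352818] [461.35783389 413.54492387] -58.64223579592821
[465.3950677  409.38136917]
[467.47658887 405.96563065]
cur [498.4 362.1 158.8] 27.69 rows 8
[-0.04, -0.35, 0.62, -0.1]
[-0.04, -0.35, 0.62, -0.1]
[-0.04, -0.35, 0.62, -0.1]
[-0.04, -0.35, 0.62, -0.1]
[-0.03, -0.35, 0.62, -0.1]
[-0.03, -0.35, 0.62, -0.1]
[-0.03, -0.35, 0.62, -0.1]
[-0.03, -0.35, 0.62, -0.1]
```

```bash
python3 -m pendant '[[[-0.05,-0.4,0.3,-0.1],[-0.05,-0.4,0.5,-0.1],[-0.05,-0.4,0.8,-0.1],[0,-0.4,1,-0.1],[0,-0.4,1,-0.1],[0,-0.4,1,-0.1],[0,-0.3,1,-0.1],[0,0,0.8,0],[0,0,0.4,0],[0,0,0,0]]]' 1
python3 - <<'E'
from h import *
plan(466,407.5,5,30,1)
im=shot("top","t12.png")
im2=shot("scene","s12.png")
a=[cv2.resize(cv2.convertScaleAbs(i[y:y+100,x:x+110],alpha=1.4),(396,360),interpolation=cv2.INTER_CUBIC) for i,x,y in[(im,190,160),(im2,190,100)]]
cv2.imwrite("pics/m12.png",np.hstack(a))
E
```

```text
time: 27.47
tool_pos: [463.0, 416.7, 6.7]
tcp_rot: [-179.2, -1.6, 31.4]
ft_force: [-0.1, -0.2, 0.0]
finger_gap: 85.5
cur [463.  416.7   6.7] 31.44 rows 1
[-0.11, 0.47, 0.09, 0.31]
```

View pics/m12.png

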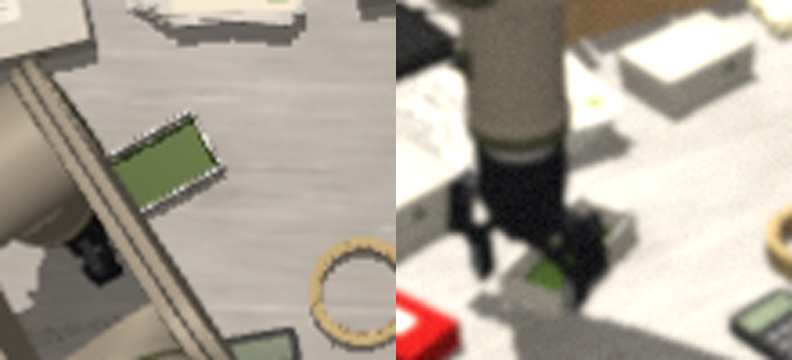

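```bash
python3 -m pendant '[[[-0.1,0.45,0.1,0.2],[0,0,0,0],[0,0,0,0],[0,0,0,0],[0,0,0,0],[0,0,0,0],[0,0,0,0],[0,0,0,0],[0,0,0,0],[0,0,0,0]]]' 0.42 20
python3 -m pendant '[[[0,0.1,-0.5,0],[0,0.15,-0.5,0],[0,0.2,-0.5,0],[0,0.25,-0.45,0],[0,0.3,-0.45,0],[0,0.3,-0.45,0],[0,0,0,0],[0,0,0,0],[0,0,0,0],[0,0,0,0]]]' 0.45 20
python3 - <<'E'
from h import *
im2=shot("scene","s13.png")
c=im2[100:200,190:300];cv2.imwrite("pics/m13.png",cv2.resize(cv2.convertScaleAbs(c,alpha=1.4),None,fx=5,fy=5,interpolation=cv2.INTER_CUBIC))
E
```

```text
time: 28.4
tool_pos: [472.4, 409.6, 13.7]
tcp_rot: [-179.1, -2.4, 30.3]
ft_force: [-0.2, -1.0, -2.3]
finger_gap: 61.9
time: 29.23
tool_pos: [486.8, 382.4, 79.2]
tcp_rot: [-179.1, -2.6, 30.2]
ft_force: [-0.1, -0.5, -1.2]
finger_gap: 62.1
```

View pics/m13.png

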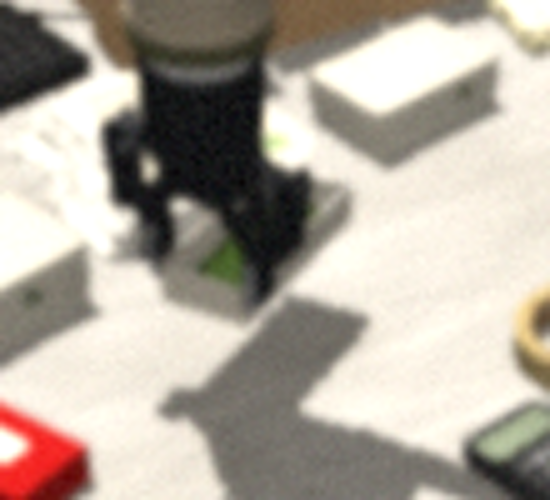

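```bash
python3 -m pendant '[[[0,0,0,0],[0,0,0,0],[0,0,0,0],[0,0,0,0],[0,0,-0.3,0],[0,0,0.3,0],[0,0,0,0],[0,0,0,0],[0,0,0,0],[0,0,0,0]]]' 0.455 20
python3 - <<'E'
from h import *
im2=shot("scene","s14.png")
c=im2[100:200,190:300];cv2.imwrite("pics/m14.png",cv2.resize(cv2.convertScaleAbs(c,alpha=1.4),None,fx=5,fy=5,interpolation=cv2.INTER_CUBIC))
E
```

```text
time: 30.12
tool_pos: [484.5, 382.3, 75.9]
tcp_rot: [-179.1, -2.3, 30.3]
ft_force: [0.5, 0.3, -1.1]
finger_gap: 62.1
```

View pics/m14.png

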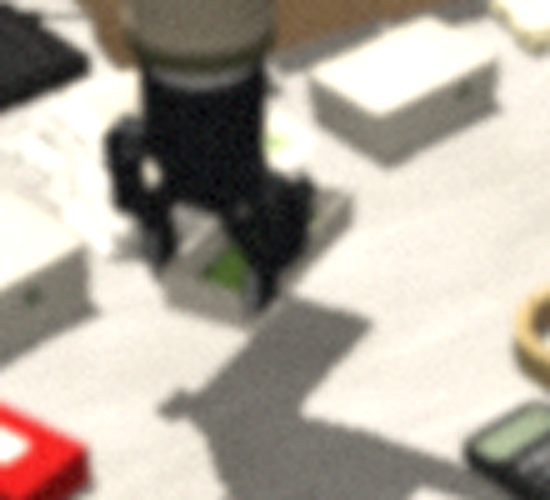

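```bash
python3 -m pendant '[[[0,0,0,0],[0,0,0,0],[0,0,0,0],[0,0,0,0],[0,0,0,0],[0,0,-0.3,0],[0,0,0,0],[0,0,0,0],[0,0,0,0],[0,0,0,0]]]' 0.4575 20
python3 - <<'E'
from h import *
im2=shot("scene","s15.png")
c=im2[100:200,190:300];cv2.imwrite("pics/m15.png",cv2.resize(cv2.convertScaleAbs(c,alpha=1.4),None,fx=5,fy=5,interpolation=cv2.INTER_CUBIC))
E
```

```text
time: 31.0
tool_pos: [484.7, 382.2, 83.3]
tcp_rot: [-179.1, -2.4, 30.3]
ft_force: [0.1, -0.7, -1.2]
finger_gap: 62.2
```

View pics/m15.png

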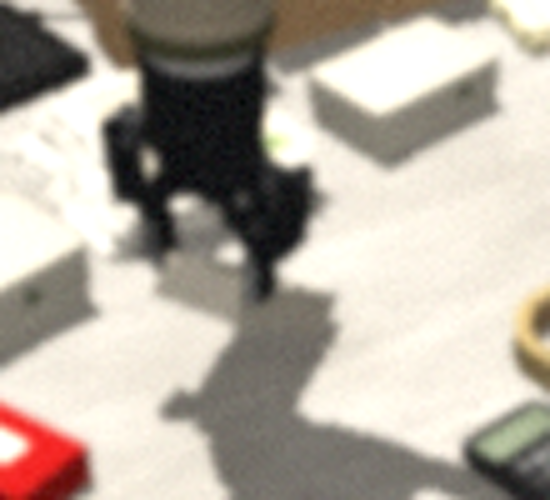

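```bash
python3 -m pendant '[[[0,0.35,-0.3,0],[0,0.4,-0.28,0],[0,0.4,-0.25,0],[0,0.42,-0.2,0],[0,0.45,-0.16,0],[0,0.45,-0.12,0],[0,0,0,0],[0,0,0,0],[0,0,0,0],[0,0,0,0]]]' 0.4565 20
python3 - <<'E'
from h import *
im2=shot("scene","s16.png")
c=im2[80:180,190:300];cv2.imwrite("pics/m16.png",cv2.resize(cv2.convertScaleAbs(c,alpha=1.4),None,fx=5,fy=5,interpolation=cv2.INTER_CUBIC))
E
```

```text
time: 31.88
tool_pos: [513.2, 332.7, 112.9]
tcp_rot: [-179.2, -2.5, 30.2]
ft_force: [0.2, -0.2, 0.8]
finger_gap: 62.3
```

View pics/m16.png

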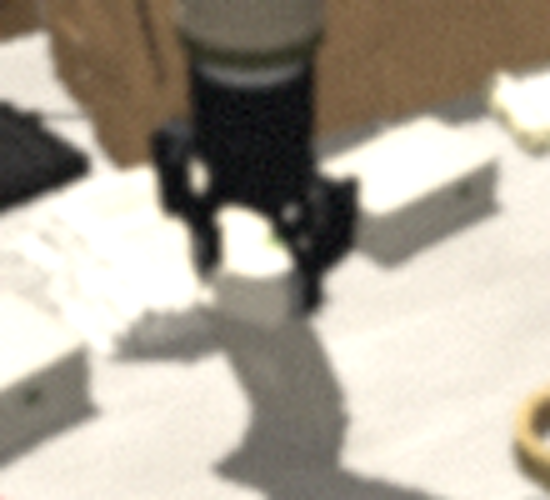

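```bash
python3 -m pendant '[[[0,0.4,-0.15,0],[0,0.4,-0.1,0],[0,0.4,-0.05,0],[0,0.4,0,0],[0,0.2,0,0],[0,0,0,0],[0,0,0,0],[0,0,0,0],[0,0,0,0],[0,0,0,0]]]' 0.4565 20
python3 - <<'E'
from h import *
im2=shot("scene","s17.png")
c=im2[80:180,190:300];cv2.imwrite("pics/m17.png",cv2.resize(cv2.convertScaleAbs(c,alpha=1.4),None,fx=5,fy=5,interpolation=cv2.INTER_CUBIC))
E
```

```text
time: 32.77
tool_pos: [532.5, 298.2, 118.1]
tcp_rot: [-179.2, -2.5, 30.2]
ft_force: [-0.0, 0.8, 0.5]
finger_gap: 62.1
```

View pics/m17.png

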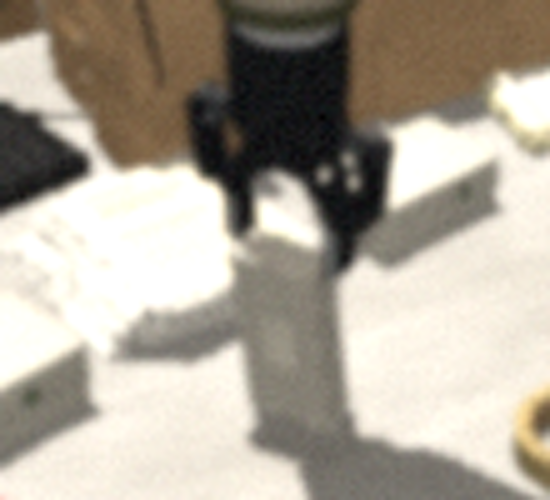

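```bash
python3 -m pendant '[[[0,0.4,0.03,0],[0,0.4,0.05,0],[0,0.4,0.1,0],[0,0.4,0.15,0],[0,0.35,0.15,0],[0,0,0,0],[0,0,0,0],[0,0,0,0],[0,0,0,0],[0,0,0,0]]]' 0.4575 20
python3 - <<'E'
from h import *
im2=shot("scene","s18.png")
c=im2[80:180,190:300];cv2.imwrite("pics/m18.png",cv2.resize(cv2.convertScaleAbs(c,alpha=1.4),None,fx=5,fy=5,interpolation=cv2.INTER_CUBIC))
E
```

```text
time: 33.65
tool_pos: [555.8, 261.2, 108.0]
tcp_rot: [-179.2, -2.6, 30.2]
ft_force: [1.2, 0.1, 1.6]
finger_gap: 62.2
```

View pics/m18.png

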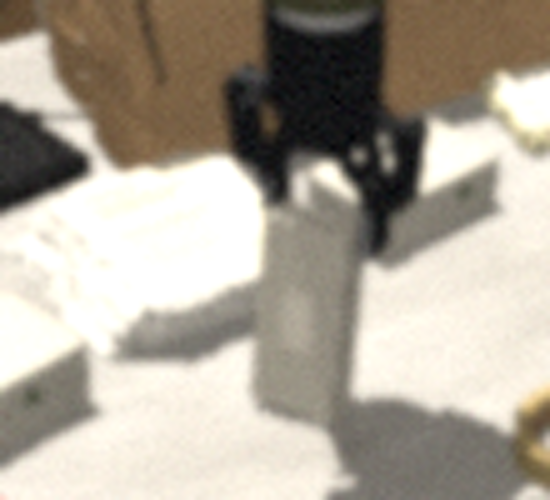

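```bash
python3 - <<'E'
from h import *
print(ray("top",[[228,165],[272,166],[289,159],[325,156]],10).round())
E
python3 -m pendant '[[[0,0.42,0.2,0],[0,0.4,0.22,0],[0,0.38,0.27,0],[0,0.36,0.3,0],[0,0.34,0.33,0],[0,0.3,0.36,0],[0,0,0,0],[0,0,0,0],[0,0,0,0],[0,0,0,0]]]' 0.4575 20
python3 - <<'E'
from h import *
im2=shot("scene","s19.png")
c=im2[80:180,190:300];cv2.imwrite("pics/m19.png",cv2.resize(cv2.convertScaleAbs(c,alpha=1.4),None,fx=5,fy=5,interpolation=cv2.INTER_CUBIC))
E
```

```text
[[644. 372.  10.]
 [644. 223.  10.]
 [669. 166.  10.]
 [682.  44.  10.]]
time: 34.53
tool_pos: [587.1, 222.2, 81.2]
tcp_rot: [-179.7, -3.3, 30.5]
ft_force: [0.5, -0.8, 1.9]
finger_gap: 62.7
```

View pics/m19.png

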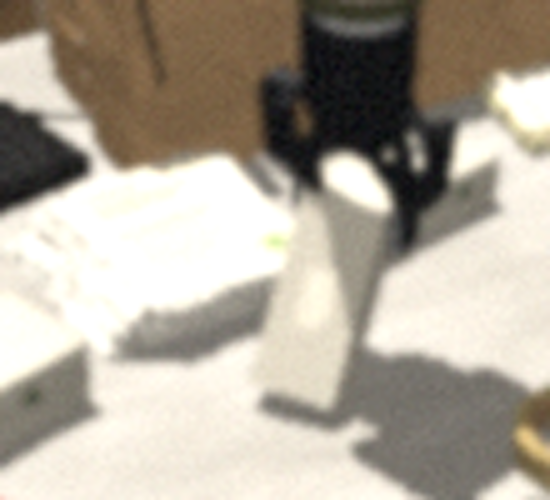

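```bash
python3 -m pendant '[[[-0.15,0.28,0.33,0],[-0.15,0.26,0.36,0],[-0.15,0.22,0.38,0],[-0.15,0.2,0.4,0],[0,0,0,0],[0,0,0,0],[0,0,0,0],[0,0,0,0],[0,0,0,0],[0,0,0,0]]]' 0.4575 20
python3 - <<'E'
from h import *
im2=shot("scene","s20.png")
c=im2[80:180,190:300];cv2.imwrite("pics/m20.png",cv2.resize(cv2.convertScaleAbs(c,alpha=1.4),None,fx=5,fy=5,interpolation=cv2.INTER_CUBIC))
E
```

```text
time: 35.42
tool_pos: [586.8, 200.6, 48.6]
tcp_rot: [-179.6, -3.3, 30.6]
ft_force: [1.4, -0.5, -0.2]
finger_gap: 62.3
```

View pics/m20.png

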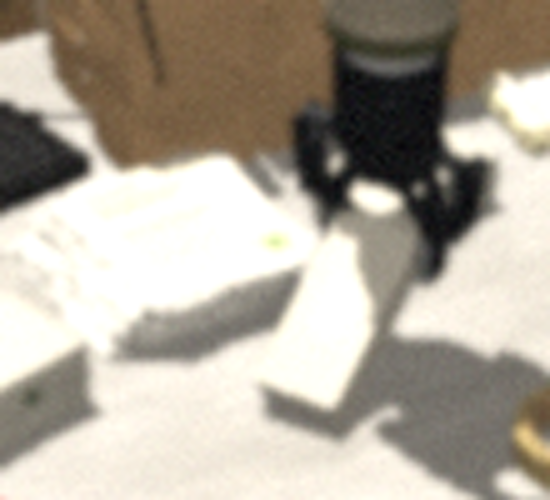

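```bash
python3 -m pendant '[[[0,0,0.4,0],[0,0,0.4,0],[0,0,0,0],[0,0,0,0],[0,0,-0.5,0],[0,0.3,-1,0],[0,0.5,-1,0],[0,1,-1,0],[0,1,-1,0],[0,1,-0.5,0]]]' 1 20
python3 - <<'E'
from h import *
im=shot("top","t21.png")
im2=shot("scene","s21.png")
a=[cv2.resize(cv2.convertScaleAbs(i[y:y+100,x:x+110],alpha=1.4),(396,360),interpolation=cv2.INTER_CUBIC) for i,x,y in[(im,210,130),(im2,190,90)]]
cv2.imwrite("pics/m21.png",np.hstack(a))
E
```

```text
time: 36.3
tool_pos: [617.4, 134.1, 132.5]
tcp_rot: [-179.4, -2.8, 31.0]
ft_force: [1.0, 0.1, 0.6]
finger_gap: 85.5
```

View pics/m21.png

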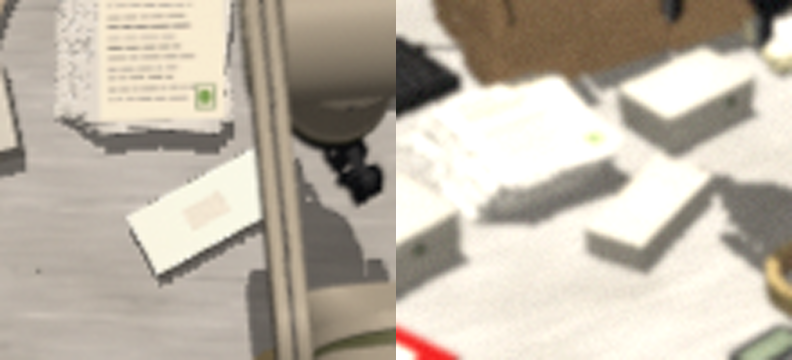

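```bash
python3 - <<'E'
from h import *
s=6
im=cv2.imread("pics/t21.png");big=cv2.resize(im,None,fx=s,fy=s,interpolation=cv2.INTER_LINEAR)
w=big.min(2)>143
for c in blobs(w,2000):
    q=(c.reshape(-1,2)+.5)/s-.5; m=q.mean(0)
    if 240<m[0]<290 and 165<m[1]<215:
        print(m,rect("top",q,28.4)); P=ray("top",q,28.4)[:,:2]
        print("minx",P[P[:,0].argmin()],"maxy",P[P[:,1].argmax()])
        mask=np.zeros(w.shape,np.uint8);cv2.drawContours(mask,[c],-1,1,-1)
hs=cv2.cvtColor(big,cv2.COLOR_BGR2HSV)
lab=(mask>0)&((big[...,2].astype(int)-big[...,0])>14+8)
lab=(cv2.erode(mask,np.ones((25,25)))>0)&(big[...,1]<168)
for c in blobs(lab,300):
    q=(c.reshape(-1,2)+.5)/s-.5;print("label",q.mean(0),rect("top",q,28.4))
im=cv2.imread("pics/s21.png");c=im[125:170,235:295]
cv2.imwrite("pics/m22.png",cv2.resize(cv2.convertScaleAbs(c,alpha=1.2),None,fx=10,fy=10,interpolation=cv2.INTER_CUBIC))
E
```

```text
[264.89870094 188.39621338] ((564.3, 238.7), (131.1, 62.5), -59.8)
minx [506.69565147 280.27930996] maxy [557.281344   309.61075435]
label [266.83100559 188.02281192] ((564.6, 236.7), (38.2, 20.5), -58.8)
```

View pics/m22.png

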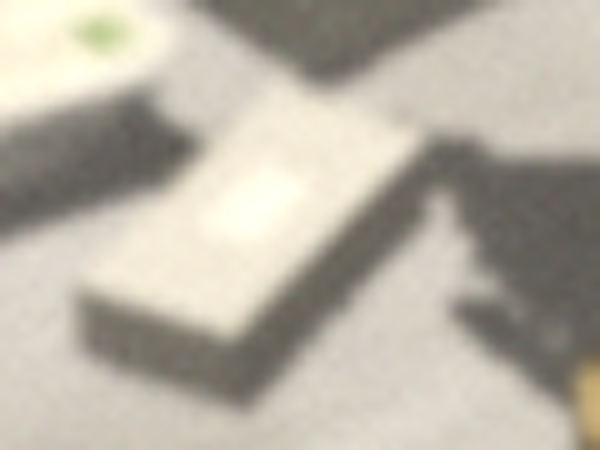

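```bash
python3 - <<'E'
from h import *
plan(566,236.7,60,30.4,7)
E
```

```text
cur [619.4 132.1 133.1] 30.83 rows 7
[0.06, -0.84, 0.52, 0.01]
[0.05, -0.84, 0.52, 0.01]
[0.05, -0.84, 0.52, 0.01]
[0.05, -0.84, 0.52, 0.01]
[0.05, -0.84, 0.52, 0.01]
[0.05, -0.84, 0.52, 0.01]
[0.05, -0.84, 0.52, 0.01]
```

```bash
python3 -m pendant '[[[0.05,-0.85,0.2,0],[0.05,-0.85,0.4,0],[0.05,-0.85,0.5,0],[0.05,-0.85,0.5,0],[0.05,-0.85,0.5,0],[0.05,-0.75,0.5,0],[0.05,-0.3,0.3,0],[0,0,0,0],[0,0,0,0],[0,0,0,0]]]'
python3 - <<'E'
from h import *
plan(566,236.7,4,30.4,5)
E
```

```text
time: 37.23
tool_pos: [570.8, 232.9, 77.7]
tcp_rot: [-179.5, -3.1, 30.6]
ft_force: [-0.6, 0.1, -0.0]
finger_gap: 85.6
cur [570.8 232.9  77.7] 30.62 rows 5
[-0.02, -0.06, 0.74, 0.01]
[-0.02, -0.06, 0.74, 0.01]
[-0.02, -0.06, 0.74, 0.01]
[-0.02, -0.06, 0.74, 0.01]
[-0.02, -0.06, 0.74, 0.01]
```

```bash
python3 -m pendant '[[[-0.06,-0.06,0.8,0],[-0.06,-0.06,0.8,0],[-0.06,-0.06,0.8,0],[-0.06,-0.06,0.7,0],[-0.05,-0.05,0.4,0],[0,0,0.1,0],[0,0,0,0],[0,0,0,0],[0,0,0,0],[0,0,0,0]]]'
```

```text
time: 38.07
tool_pos: [575.9, 233.1, 12.7]
tcp_rot: [-179.8, -3.8, 30.2]
ft_force: [0.7, 0.1, -0.8]
finger_gap: 85.6
```

```bash
python3 -m pendant '[[[-0.2,-0.2,0.2,0],[-0.2,-0.2,0.2,0],[0,0,0,0],[0,0,0,0],[0,0,0,0],[0,0,0,0],[0,0,0,0],[0,0,0,0],[0,0,0,0],[0,0,0,0]]]'
```

```text
time: 38.9
tool_pos: [565.7, 237.5, 5.7]
tcp_rot: [-179.9, -4.0, 30.3]
ft_force: [0.5, 0.0, 0.1]
finger_gap: 85.6
```

```bash
python3 -m pendant '[[[0,0,0,0],[0,0,0,0],[0,0,0,0],[0,0,0,0],[0,0,0,0],[0,0,0,0],[0,0,0,0],[0,0,0,0],[0,0,0,0],[0,0,0,0]]]' 0.3 40
python3 - <<'E'
from h import *
im=shot("top","t23.png")
im2=shot("scene","s23.png")
a=[cv2.resize(cv2.convertScaleAbs(i[y:y+100,x:x+110],alpha=1.4),(396,360),interpolation=cv2.INTER_CUBIC) for i,x,y in[(im,310,120),(im2,210,90)]]
cv2.imwrite("pics/m23.png",np.hstack(a))
big=cv2.resize(im,None,fx=4,fy=4,interpolation=cv2.INTER_CUBIC)
hb=cv2.cvtColor(big,cv2.COLOR_BGR2HSV)
g=(hb[...,0]>30)&(hb[...,0]<80)&(hb[...,1]>70)
for c in blobs(g,400):
    c=(c.reshape(-1,2)+.5)/4-.5
    m=c.mean(0)
    if 330<m[0]<400 and 150<m[1]<250: print("green",m,rect("top",c,46))
for v in (165,167,170,172): print(v,[int(x) for x in im[v,342:392].min(1)])
w=big.min(2)>143
for c in blobs(w,800):
    q=(c.reshape(-1,2)+.5)/4-.5; m=q.mean(0)
    if 340<m[0]<400 and 200<m[1]<240: print("slid",m,rect("top",q,48.4))
E
```

```text
time: 39.73
tool_pos: [566.5, 237.6, 6.6]
tcp_rot: [-179.9, -4.1, 30.3]
ft_force: [0.1, -0.4, 1.0]
finger_gap: 61.6
green [367.19371838 167.60096965] ((634.2, -93.8), (117.1, 48.8), -84.1)
165 [122, 124, 126, 126, 113, 60, 40, 68, 24, 15, 15, 26, 29, 77, 162, 120, 90, 141, 125, 110, 163, 85, 30, 53, 53, 53, 53, 52, 65, 162, 112, 155, 155, 155, 156, 156, 154, 117, 99, 57, 49, 38, 13, 58, 133, 117, 117, 117, 117, 116]
167 [126, 123, 121, 120, 107, 61, 51, 128, 65, 56, 55, 54, 134, 126, 156, 159, 159, 160, 160, 161, 162, 91, 158, 60, 52, 53, 52, 52, 156, 132, 158, 159, 159, 159, 159, 159, 159, 155, 81, 106, 49, 47, 10, 64, 151, 116, 117, 116, 117, 116]
170 [120, 119, 119, 119, 118, 67, 70, 124, 64, 54, 55, 44, 136, 154, 161, 163, 162, 163, 163, 164, 165, 164, 135, 103, 54, 53, 53, 38, 102, 156, 156, 159, 160, 160, 160, 161, 160, 154, 111, 97, 49, 46, 12, 31, 89, 105, 117, 118, 119, 119]
172 [118, 117, 118, 116, 70, 53, 108, 84, 57, 55, 56, 45, 97, 116, 157, 162, 163, 162, 163, 163, 157, 136, 158, 51, 52, 52, 52, 21, 46, 66, 156, 115, 147, 152, 154, 153, 110, 123, 80, 50, 50, 48, 11, 15, 59, 111, 118, 119, 119, 119]
slid [375.60427807 220.0026738 ] ((464.7, -119.3), (98.0, 61.5), -86.4)
```

View pics/m23.png

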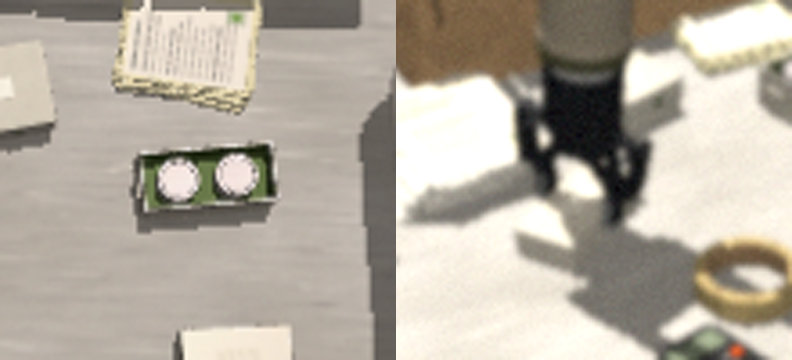

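```bash
python3 - <<'E'
from h import *
print(ray("top",[[349.5,169],[384.8,167]],46))
E
python3 -m pendant '[[[0,0,-0.5,0],[0,0,-1,0],[0,0,-1,0],[0,0,-1,0],[0,0,-1,0],[0,0.3,-0.5,0],[0,0,0,0],[0,0,0,0],[0,0,0,0],[0,0,0,0]]]'
python3 - <<'E'
from h import *
im2=shot("scene","s24.png")
c=im2[70:170,210:320];cv2.imwrite("pics/m24.png",cv2.resize(cv2.convertScaleAbs(c,alpha=1.4),None,fx=5,fy=5,interpolation=cv2.INTER_CUBIC))
plan(639,-92,110,6.1,20)
E
```

```text
[[ 631.02463521  -34.47679936   46.        ]
 [ 640.50738027 -151.16185895   46.        ]]
time: 40.67
tool_pos: [560.6, 226.5, 109.6]
tcp_rot: [-179.8, -3.8, 30.2]
ft_force: [0.5, -0.3, -1.5]
finger_gap: 62.0
cur [560.4 226.4 109.2] 30.25 rows 20
[-0.23, 0.79, -0.0, 0.26]
[-0.21, 0.79, -0.0, 0.26]
[-0.2, 0.8, -0.0, 0.26]
[-0.18, 0.8, -0.0, 0.26]
[-0.16, 0.8, -0.0, 0.26]
[-0.15, 0.81, -0.0, 0.26]
[-0.13, 0.81, -0.0, 0.26]
[-0.11, 0.81, -0.0, 0.26]
[-0.1, 0.81, -0.0, 0.26]
[-0.08, 0.82, -0.0, 0.26]
[-0.06, 0.82, -0.0, 0.26]
[-0.04, 0.82, -0.0, 0.26]
[-0.03, 0.82, -0.0, 0.26]
[-0.01, 0.82, -0.0, 0.26]
[0.01, 0.82, -0.0, 0.26]
[0.02, 0.82, -0.0, 0.26]
[0.04, 0.82, -0.0, 0.26]
[0.06, 0.82, -0.0, 0.26]
[0.08, 0.82, -0.0, 0.26]
[0.09, 0.81, -0.0, 0.26]
```

View pics/m24.png

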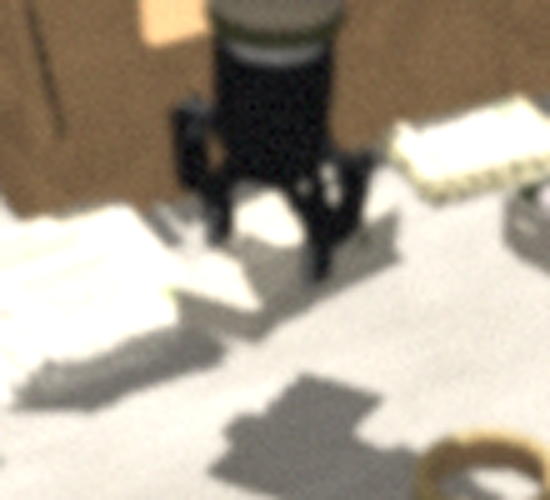

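```bash
python3 -m pendant '[[[-0.2,0.8,0,0.26],[-0.2,0.8,0,0.26],[-0.2,0.8,0,0.26],[-0.15,0.8,0,0.26],[-0.15,0.8,0,0.26],[-0.15,0.8,0,0.26],[-0.1,0.8,0,0.26],[-0.1,0.8,0,0.26],[-0.1,0.8,0,0.26],[-0.05,0.8,0,0.26]]]'
python3 - <<'E'
from h import *
plan(639,-90,105,6.1,8)
E
```

```text
time: 41.55
tool_pos: [594.4, 66.0, 90.5]
tcp_rot: [-178.7, -2.3, 18.1]
ft_force: [-0.8, 0.2, -0.7]
finger_gap: 61.6
cur [594.4  66.   90.5] 18.13 rows 8
[-0.04, 1.01, -0.09, 0.33]
[-0.01, 1.01, -0.09, 0.33]
[0.01, 1.01, -0.09, 0.33]
[0.04, 1.01, -0.09, 0.33]
[0.07, 1.01, -0.09, 0.33]
[0.09, 1.01, -0.09, 0.33]
[0.12, 1.01, -0.09, 0.33]
[0.15, 1.0, -0.09, 0.33]
```

```bash
python3 -m pendant '[[[-0.05,0.8,-0.15,0.28],[0,0.8,-0.15,0.28],[0,0.8,-0.15,0.28],[0.05,0.8,-0.15,0.28],[0.05,0.8,-0.1,0.28],[0.1,0.8,-0.1,0.28],[0.1,0.8,-0.1,0.28],[0.1,0.8,-0.1,0.28],[0.1,0.3,0,0.1],[0,0,0,0]]]'
python3 - <<'E'
from h import *
plan(639,-92,65,6.1,5)
E
```

```text
time: 42.38
tool_pos: [627.5, -72.6, 93.3]
tcp_rot: [-178.0, -0.9, 6.6]
ft_force: [0.2, 0.0, -1.5]
finger_gap: 61.4
cur [627.5 -72.6  93.3] 6.59 rows 5
[0.09, 0.21, 0.28, 0.02]
[0.09, 0.21, 0.28, 0.02]
[0.09, 0.21, 0.28, 0.02]
[0.09, 0.2, 0.28, 0.02]
[0.09, 0.2, 0.28, 0.02]
```

```bash
python3 -m pendant '[[[0.1,0.2,0.2,0.02],[0.1,0.2,0.2,0.02],[0.1,0.2,0.2,0.02],[0.1,0.2,0.2,0.02],[0.1,0.15,0.2,0],[0,0,0,0],[0,0,0,0],[0,0,0,0],[0,0,0,0],[0,0,0,0]]]'
python3 - <<'E'
from h import *
plan(638.4,-92,60,6.1,1)
im=shot("top","t25.png")
a=[cv2.resize(cv2.convertScaleAbs(i[y:y+60,x:x+70],alpha=1.4),(700,600),interpolation=cv2.INTER_NEAREST) for i,x,y in[(im,330,135)]]
cv2.imwrite("pics/m25.png",np.hstack(a))
E
```

```text
time: 43.22
tool_pos: [639.8, -87.9, 68.3]
tcp_rot: [-177.9, -0.7, 6.4]
ft_force: [0.5, -0.3, -0.7]
finger_gap: 61.4
cur [639.8 -87.9  68.3] 6.4 rows 1
[-0.09, 0.19, 0.42, 0.07]
```

View pics/m25.png

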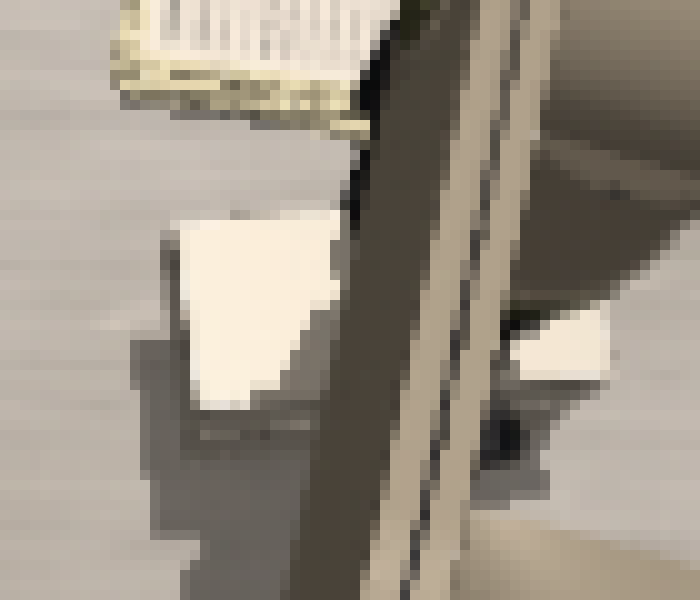

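```bash
python3 - <<'E'
from h import *
a=ray("top",[[349.0,175.5],[347.3,156.7]],92.4);b=ray("top",[[390.3,172.5]],87.7)
print(a,b,np.linalg.norm(a[0]-b[0]),np.linalg.norm(a[0]-a[1]))
m=(a[0]+b[0])/2; print(m[:2]+31.1*np.array([np.cos(np.radians(6.4)),np.sin(np.radians(6.4))]))
E
```

```text
[[599.43884735 -26.43393114  92.4       ]
 [660.41400017 -20.85311506  92.4       ]] [[ 613.25114552 -159.11628963   87.7       ]] 133.48212552779975 61.230015263501585
[637.25117872 -89.30842659]
```

```bash
python3 -m pendant '[[[-0.09,0.17,0.1,0.07],[0,0,0.1,0],[0,0,0.1,0],[0,0,0.1,0],[0,0,0.1,0],[0,0,0,0],[0,0,0,0],[0,0,0,0],[0,0,0,0],[0,0,0,0]]]'
```

```text
time: 44.1
tool_pos: [638.6, -91.4, 57.8]
tcp_rot: [-177.9, -0.7, 6.1]
ft_force: [0.3, 0.1, -0.8]
finger_gap: 61.5
```

```bash
python3 -m pendant '[[[0,0,0.1,0],[0,0.01,0.1,0],[0,0.01,0.1,0],[0,0.01,0.1,0],[0,0,0.1,0],[0,0,0,0],[0,0,0,0],[0,0,0,0],[0,0,0,0],[0,0,0,0]]]'
```

```text
time: 44.93
tool_pos: [638.9, -91.8, 46.8]
tcp_rot: [-177.9, -0.7, 6.1]
ft_force: [0.5, -1.3, -1.2]
finger_gap: 61.3
```

```bash
python3 -m pendant '[[[0,0,0.1,0],[0,0,0.1,0],[0,0,0.1,0],[0,0,0.1,0],[0,0,0.1,0],[0,0,0.1,0],[0,0,0,0],[0,0,0,0],[0,0,0,0],[0,0,0,0]]]'
```

```text
time: 45.77
tool_pos: [639.1, -92.8, 34.5]
tcp_rot: [-178.0, -0.7, 6.0]
ft_force: [-1.1, -0.9, 0.5]
finger_gap: 61.5
```

```bash
python3 -m pendant '[[[0,0,0.1,0],[0,0,0.1,0],[0,0,0.1,0],[0,0,0.1,0],[0,0,0.1,0],[0,0,0,0],[0,0,0,0],[0,0,0,0],[0,0,0,0],[0,0,0,0]]]'
```

```text
time: 46.6
tool_pos: [639.5, -92.6, 29.6]
tcp_rot: [-178.0, -0.7, 6.1]
ft_force: [-3.2, -1.3, 4.0]
finger_gap: 61.9
```

```bash
python3 -m pendant '[[[0,0,0.1,0],[0,0,0.1,0],[0,0,0.1,0],[0,0,0.1,0],[0,0,0.1,0],[0,0,0.1,0],[0,0,0.1,0],[0,0,0.1,0],[0,0,0.1,0],[0,0,0.1,0]]]'
```

```text
time: 47.43
tool_pos: [641.6, -92.6, 27.4]
tcp_rot: [-178.2, -0.8, 6.2]
ft_force: [-12.9, 0.3, 19.8]
finger_gap: 61.5
```

```bash
python3 -m pendant '[[[0,0,0,0],[0,0,0,0],[0,0,0,0],[0,0,-0.3,0],[0,0,-0.6,0],[0,0,-1,0],[-0.5,0,-1,0],[-1,0,-1,0],[-1,0,0,0],[-1,0,0,0]]]' 1
python3 - <<'E'
from h import *
im=shot("top","t26.png")
im2=shot("scene","s26.png")
a=[cv2.resize(cv2.convertScaleAbs(i[y:y+50,x:x+55],alpha=1.4),(396,360),interpolation=cv2.INTER_CUBIC) for i,x,y in[(im,340,140),(im2,300,85)]]
cv2.imwrite("pics/m26.png",np.hstack(a))
big=cv2.resize(im,None,fx=4,fy=4,interpolation=cv2.INTER_CUBIC)
w=big.min(2)>143
for c in blobs(w,800):
    q=(c.reshape(-1,2)+.5)/4-.5; m=q.mean(0)
    if 340<m[0]<400 and 150<m[1]<240: print("lid",m,rect("top",q,48.4))
E
```

```text
time: 48.27
tool_pos: [572.5, -101.3, 110.5]
tcp_rot: [-178.1, -1.0, 6.3]
ft_force: [0.7, 0.6, -1.0]
finger_gap: 85.8
lid [359.63787879 167.80378788] ((634.4, -70.8), (86.6, 62.3), -83.6)
```

View pics/m26.png

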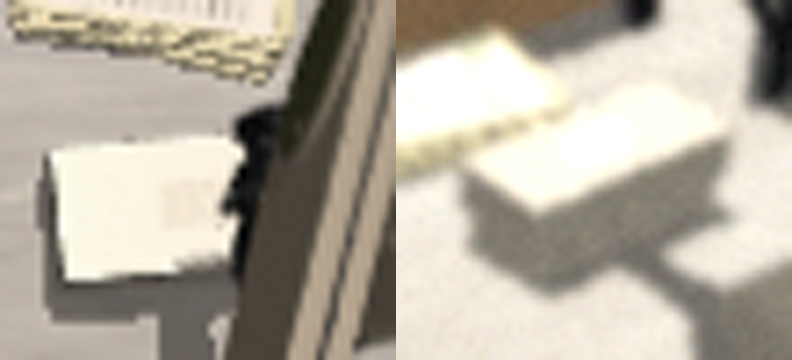

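```bash
python3 - <<'E'
from h import *
plan(634,-53,62,6.3,5)
E
```

```text
cur [ 571.1 -101.6  110.2] 6.29 rows 5
[0.68, -0.41, 0.48, -0.0]
[0.68, -0.41, 0.48, -0.0]
[0.68, -0.41, 0.48, -0.0]
[0.68, -0.41, 0.48, -0.0]
[0.68, -0.41, 0.48, -0.0]
```

```bash
python3 -m pendant '[[[0.65,-0.4,0,0],[0.65,-0.4,0.2,0],[0.65,-0.4,0.4,0],[0.65,-0.4,0.5,0],[0.65,-0.4,0.5,0],[0,0,0.4,0],[0,0,0,0],[0,0,0,0],[0,0,0,0],[0,0,0,0]]]' -1 40
```

```text
time: 49.2
tool_pos: [638.7, -52.6, 78.5]
tcp_rot: [-178.2, -1.4, 6.2]
ft_force: [0.8, 1.1, -0.1]
finger_gap: -0.4
```

```bash
python3 -m pendant '[[[-0.1,0,0.4,0],[-0.1,0,0.4,0],[0,0,0.3,0],[0,0,0.1,0],[0,0,0.1,0],[0,0,0.1,0],[0,0,0.1,0],[0,0,0,0],[0,0,0,0],[0,0,0,0]]]'
```

```text
time: 50.03
tool_pos: [635.6, -54.0, 49.6]
tcp_rot: [-178.3, -1.6, 6.0]
ft_force: [0.2, -0.4, -0.4]
finger_gap: 0.0
```

```bash
python3 -m pendant '[[[0,0,0.1,0],[0,0,0.1,0],[0,0,0.1,0],[0,0,0.1,0],[0,0,0.1,0],[0,0,0.1,0],[0,0,0.1,0],[0,0,0.1,0],[0,0,0,0],[0,0,0,0]]]'
```

```text
time: 50.87
tool_pos: [636.6, -54.0, 49.6]
tcp_rot: [-178.4, -1.6, 6.1]
ft_force: [-1.3, -0.6, -0.0]
finger_gap: 0.2
```

```bash
python3 -m pendant '[[[0,0.2,-0.5,0],[0,0.9,-0.2,0],[0,0.9,0,0],[0,0.9,0,0],[0,0.8,0.2,0],[0,0,0.3,0],[0,0,0.1,0],[0,0,0.1,0],[0,0,0.1,0],[0,0,0.1,0]]]'
python3 -m pendant '[[[0,0,0.1,0],[0,0,0.1,0],[0,0,0.1,0],[0,0,0.1,0],[0,0,0.1,0],[0,0,0.1,0],[0,0,0.1,0],[0,0,0.1,0],[0,0,0.1,0],[0,0,0.1,0]]]'
```

```text
time: 51.7
tool_pos: [646.1, -131.8, 48.5]
tcp_rot: [-178.5, -1.6, 6.2]
ft_force: [-12.6, -1.2, 19.2]
finger_gap: -0.2
time: 52.53
tool_pos: [646.0, -131.8, 48.5]
tcp_rot: [-179.1, -1.4, 6.6]
ft_force: [-8.9, -0.8, 15.6]
finger_gap: 0.1
```

```bash
python3 -m pendant '[[[0,-0.2,-0.5,0],[0,-0.9,-0.2,0],[0,-0.9,0,0],[0,-0.9,0,0],[0,-0.8,0.3,0],[0,0,0.3,0],[0,0,0.1,0],[0,0,0.1,0],[0,0,0.1,0],[0,0,0.1,0]]]'
python3 -m pendant '[[[0,0,0.1,0],[0,0,0.1,0],[0,0,0.1,0],[0,0,0.1,0],[0,0,0.1,0],[0,0,0.1,0],[0,0,0.1,0],[0,0,0.1,0],[0,0,0.1,0],[0,0,0.1,0]]]'
```

```text
time: 53.37
tool_pos: [637.8, -49.6, 48.4]
tcp_rot: [-179.0, -1.6, 6.9]
ft_force: [-14.8, 4.6, 30.1]
finger_gap: 0.1
time: 54.2
tool_pos: [638.1, -49.7, 48.5]
tcp_rot: [-178.4, -1.4, 6.6]
ft_force: [-10.7, 4.3, 17.1]
finger_gap: 0.2
```

```bash
python3 -m pendant '[[[0,0,-0.5,0],[-0.5,0,-0.8,0],[-1,0.1,-0.3,0.05],[-1,0.1,0,0.1],[-1,0.1,0,0.1],[-1,0.1,0,0.1],[-1,0.1,0,0.1],[-0.9,0.1,0,0.1],[-0.9,0.1,0,0],[-0.5,0.1,0,0]]]'
python3 - <<'E'
from h import *
plan(464,-89,56,3.5,4)
E
```

```text
time: 55.03
tool_pos: [482.4, -89.3, 82.9]
tcp_rot: [-178.6, -1.8, 3.5]
ft_force: [-1.3, -0.7, 0.0]
finger_gap: -0.2
cur [482.4 -89.3  82.9] 3.54 rows 4
[-0.23, -0.02, 0.34, 0.0]
[-0.23, -0.02, 0.34, 0.0]
[-0.23, -0.02, 0.34, 0.0]
[-0.23, -0.02, 0.34, 0.0]
```

```bash
python3 -m pendant '[[[-0.2,0,0.3,0],[-0.2,0,0.35,0],[-0.2,0,0.35,0],[-0.15,0,0.3,0],[0,0,0.1,0],[0,0,0.1,0],[0,0,0.1,0],[0,0,0.1,0],[0,0,0.1,0],[0,0,0.1,0]]]'
python3 -m pendant '[[[0,0.1,-0.5,0],[0,0.8,-0.1,0],[0,0.9,0,0],[0,0.9,0.2,0],[0,0.1,0.3,0],[0,0,0.1,0],[0,0,0.1,0],[0,0,0.1,0],[0,0,0.1,0],[0,0,0.1,0]]]'
```

```text
time: 55.87
tool_pos: [468.9, -91.7, 48.6]
tcp_rot: [-178.7, -1.7, 3.5]
ft_force: [-15.8, 2.9, 25.5]
finger_gap: 0.4
time: 56.7
tool_pos: [479.0, -149.1, 49.0]
tcp_rot: [-179.0, -2.0, 3.8]
ft_force: [-11.5, 0.6, 23.4]
finger_gap: 0.0
```

```bash
python3 -m pendant '[[[0,0,-0.3,0],[0,0,-0.8,0],[0,0,-1,0],[0,0,-1,0],[0,0,-1,0],[0,0,-1,0],[0,-1,-0.5,0],[0,-1,0,0],[0,-1,0,0],[0,-1,0,0]]]'
python3 -m pendant '[[[0,-1,0,0],[0,-1,0,0],[0,-1,0,0],[0,-1,0,0],[0,-1,0,0],[0,-1,0,0],[0,-1,0,0],[0,-0.5,0,0],[0,0,0,0],[0,0,0,0]]]'
python3 - <<'E'
from h import *
im=shot("top","t27.png")
im2=shot("scene","s27.png")
a=[cv2.resize(cv2.convertScaleAbs(i[y:y+130,x:x+143],alpha=1.4),(396,360),interpolation=cv2.INTER_CUBIC) for i,x,y in[(im,280,120),(im2,260,80)]]
cv2.imwrite("pics/m27.png",np.hstack(a))
big=cv2.resize(im,None,fx=4,fy=4,interpolation=cv2.INTER_CUBIC)
w=big.min(2)>143
for c in blobs(w,800):
    q=(c.reshape(-1,2)+.5)/4-.5; m=q.mean(0)
    if 340<m[0]<400 and 150<m[1]<240: print("lid",m,rect("top",q,48.4))
E
```

```text
time: 57.53
tool_pos: [468.8, -62.6, 167.6]
tcp_rot: [-178.8, -1.9, 3.9]
ft_force: [0.5, -0.1, -0.3]
finger_gap: 0.1
time: 58.37
tool_pos: [452.4, 106.4, 169.6]
tcp_rot: [-178.5, -1.7, 4.5]
ft_force: [1.4, 0.2, -0.5]
finger_gap: -0.0
lid [375.4943634  220.03149867] ((463.9, -119.0), (98.2, 60.8), -86.4)
lid [367.91329322 167.55333698] ((637.1, -94.7), (134.4, 62.3), -84.0)
```

View pics/m27.png

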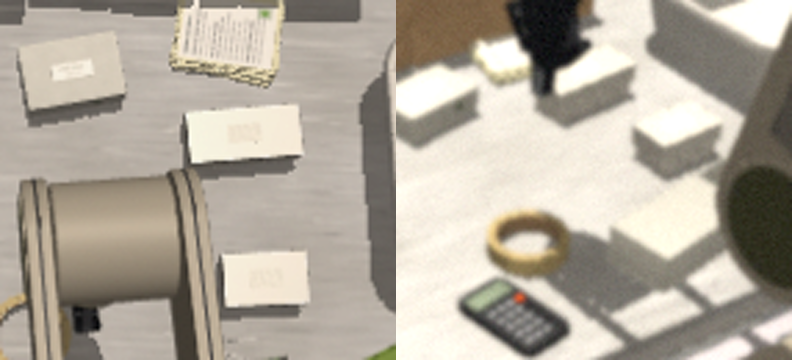

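View pics/t27.png

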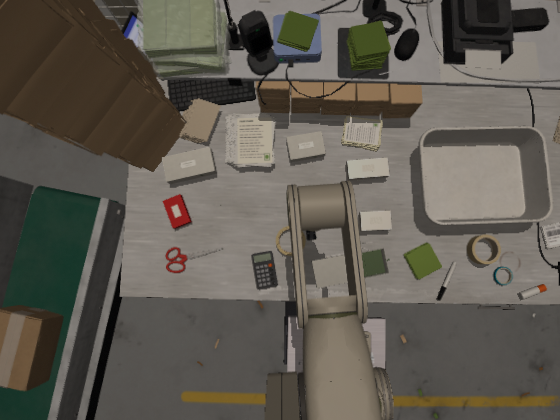

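Both lids look closed and level: the long one at (368,168) measures 134.4 x 62.3 mm and the short one at (375,220) 98.2 x 60.8 mm at z = 48.4. The bystanders are where they started and the arm is clear.

```bash
python3 -c "
from bench import *
print(hand_in())"
```

```text
the job is handed in; nothing more can be done
None
```

Both lids are on their own boxes, right way up and pressed home, and the job was handed in at about 58.5 s of the 70 s allowed. No verdict was reported.

- **Short lid:** I squeezed the short box to centre it, then placed the lid and pressed it down while still holding it. I then checked both ends with shut fingers at about 24 N. They stopped at z = 48.6 and 49.0 mm, against 48.4 mm for fully home.
- **Long lid:** My first grasp slipped and the lid dropped back flat. On the second try I held it lightly by one end, stood it on its short end and tipped it over, then fitted it. A first, unloaded touch at its +y end read 49.6 mm. Pressed again at about 15–30 N, both ends stopped at 48.4–48.5 mm, so the lid is level and home.
- **Last picture:** The lid tops measure 134.4 x 62.3 mm and 98.2 x 60.8 mm, which matches their sizes. The red look-alike, both closed boxes and the tape show no visible shift; the arm partly hid the tape in the top view.
- **What did not go cleanly:**
  - The tool slowly built up a tilt of up to 4 degrees, back to about 2 degrees by the last presses.
  - The camera read x about 2 mm low against the arm.
  - On the last press at the short lid's far end the finger landed about 10 mm off line in x, with no sign that it moved the box.

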